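Restock the angled pantry drawer with fish tins

TASK

Put the fish tins away: pull the pantry unit's drawer right out, lay every tin from the counter on the drawer's sloped shelf, one to a lane, flat and lengthwise up the slope, with the ring-pull lid facing up and its lower end down against the front lip (turn over any tin that lies base up), then slide the drawer fully home. Leave the jars, cans and cartons standing where they are.

Things in the scene. Friction and masses are not known exactly. Their poses are not given: they have to be found in the camera images.
- unit: the pantry unit: a fixed low wooden carcass 430 mm wide (y), 188 mm high to its top board; a flat carton and foil trays on the board's back half rise 30 mm more. Origin on the counter, mid width, 10 mm in front of the side panels and 45 mm in front of the board's front edge; +x points straight into the unit, z up
- drawer (a joint): how far the unit's drawer is pulled out (along the unit's -x), m: 0 = fully home, 0.19 = at its stop. It slides stiffly (about 3 N) and stays where it is left
- handle (a point): middle of the drawer's handle: a horizontal steel bar 10 mm thick, 130 mm long (along the unit's y), centre 36 mm above the counter, 45 mm in front of the drawer's front panel (56 mm high) and, with the drawer home, 108 mm in front of the top board's front edge; free above. Axes as the unit's
- bed (a point): the drawer's sloped plywood shelf, moving with it: 155 mm up the slope (x), 394 wide (y), sloped 0.38 rad, low edge toward the handle. Origin on its surface at the foot of the slope against the front lip, mid width; +x up the slope, +y along the lip, +z square out of the surface. The lip stands 12 mm above the surface. Foot 30 mm above the counter. Clear of the top board when fully out
- lane_1 (a point): foot of the rightmost (seen from the robot) of four lanes of the sloped shelf, one tin each: on the surface at the lip, mid lane; axes as the shelf's (x up the slope, z out of it). Lanes are 83 mm (middle) or 97 mm (outer) wide, parted by ribs 5 mm high and wide; edge strips 10 mm high at the sides
- lane_2 (a point): foot of the right of middle (seen from the robot) of four lanes of the sloped shelf, one tin each: on the surface at the lip, mid lane; axes as the shelf's (x up the slope, z out of it). Lanes are 83 mm (middle) or 97 mm (outer) wide, parted by ribs 5 mm high and wide; edge strips 10 mm high at the sides
- lane_3 (a point): foot of the left of middle (seen from the robot) of four lanes of the sloped shelf, one tin each: on the surface at the lip, mid lane; axes as the shelf's (x up the slope, z out of it). Lanes are 83 mm (middle) or 97 mm (outer) wide, parted by ribs 5 mm high and wide; edge strips 10 mm high at the sides
- lane_4 (a point): foot of the leftmost (seen from the robot) of four lanes of the sloped shelf, one tin each: on the surface at the lip, mid lane; axes as the shelf's (x up the slope, z out of it). Lanes are 83 mm (middle) or 97 mm (outer) wide, parted by ribs 5 mm high and wide; edge strips 10 mm high at the sides
- tin_1: flat steel fish tin 106 mm long (x), 60 wide (y), 28 thick (z), square-sided, about 0.17 kg, rigid. Origin at its centre; +z points out of the lid, the face with the dark ring pull (ring toward +x, not proud of the rim); the other face is a plain flat base. Starts flat on the counter, lid up or base up; may be absent. It can stand on its 60 x 28 mm end
- tin_2: flat steel fish tin 106 mm long (x), 60 wide (y), 28 thick (z), square-sided, about 0.17 kg, rigid. Origin at its centre; +z points out of the lid, the face with the dark ring pull (ring toward +x, not proud of the rim); the other face is a plain flat base. Starts flat on the counter, lid up or base up; may be absent. It can stand on its 60 x 28 mm end
- tin_3: flat steel fish tin 106 mm long (x), 60 wide (y), 28 thick (z), square-sided, about 0.17 kg, rigid. Origin at its centre; +z points out of the lid, the face with the dark ring pull (ring toward +x, not proud of the rim); the other face is a plain flat base. Starts flat on the counter, lid up or base up; may be absent. It can stand on its 60 x 28 mm end
- tin_4: flat steel fish tin 106 mm long (x), 60 wide (y), 28 thick (z), square-sided, about 0.17 kg, rigid. Origin at its centre; +z points out of the lid, the face with the dark ring pull (ring toward +x, not proud of the rim); the other face is a plain flat base. Starts flat on the counter, lid up or base up; may be absent. It can stand on its 60 x 28 mm end
- spice_jar: short glass spice jar, 42 mm diameter, 42 mm high, standing loose on the counter; origin at the centre of its underside, z up. Not part of the job: leave it standing where it is
- bean_can: food can, 66 mm diameter, 100 mm high, standing loose on the counter; origin at the centre of its underside, z up. Not part of the job: leave it standing where it is
- rice_carton: upright carton 50 x 110 x 150 mm high, standing loose on the counter; origin at the centre of its underside, z up. Not part of the job: leave it standing where it is
- jam_jar: jam jar, 68 mm diameter, 100 mm high, standing loose on the counter; origin at the centre of its underside, z up. Not part of the job: leave it standing where it is
- oil_bottle: amber bottle, 64 mm diameter, 200 mm high, standing loose on the counter; origin at the centre of its underside, z up. Not part of the job: leave it standing where it is
- tomato_can: food can, 74 mm diameter, 110 mm high, standing loose on the counter; origin at the centre of its underside, z up. Not part of the job: leave it standing where it is
- pickle_jar: big jar, 80 mm diameter, 130 mm high, standing loose on the counter; origin at the centre of its underside, z up. Not part of the job: leave it standing where it is
Things that resemble listed ones, but are neither listed nor needed, are in the scene too. Leave any orange or pink look-alike of the tin_4 alone.

How it is judged:
By the outcome, as a careful person would: the job done as asked, in the order asked, and still so for the second after the job is handed in, with the robot touching nothing.
Of tin_1, tin_2, tin_3, tin_4 only 3 to 4 are there at a start; the rules pass over those that are not, and their reading is None.
At some moment in a run one of tin_1, tin_2, tin_3, tin_4 may be knocked a few centimetres aside while the robot is not near it.
Once in a run the grip may slacken for a moment while it holds something.
It also fails if it takes over 210 s, if anything falls off the work surface, if the arm or the gripper's body presses on something with over 40 N, if the wrist force passes 120 N, or if a joint passes its speed limit or range.

ROBOT

A 6-joint arm with a two-finger parallel gripper is mounted at the origin on the work surface. World frame = base frame: x ahead of the robot, y to its left, z up, the work surface at z = 0. Lengths are in m, angles in rad, forces in N, time in s.
With the tool pointing down it reaches from about 0.375 to 0.9 m from the base axis. Payload 3.1 kg.
Tool frame: the origin (TCP) lies at the very end of the fingers, on their centre line; the grasp point (between the pads) lies 19 mm behind it; z points along the fingers, x is the direction in which the jaws open and shut, and the axes are right-handed (so a half turn about z gives the same grasp; the last joint's range is limited). The gripper opens to 87 mm and grips with 3 to 60 N. Pads are 19 mm wide; open, the fingers measure 117 mm over their backs; the gripper's body (75 mm by 190 mm) begins 51 mm behind the grasp point.
Start: joints at [-1.429, 0.527, 1.433, -0, 1.181, -0.178], TCP at [0.197, -0.593, 0.223] pointing down, gripper open.
Joint ranges: [-3.08, 3.08], [-0.75, 2.2], [0.22, 2.44], [-1.43, 4.57], [0, 2.65], [-2.85, 2.85]. Speed limits (rad/s): [2.79, 2.79, 3.14, 3.14, 3.14, 3.14].

INTERFACE

Orientations are given as a unit quaternion [x, y, z, w].
In Python, from rig import robot gives the robot as it stands. The module is installed in compiled form; this text tells all that it offers.
- The arm moves only by the shell command python3 -m creep 'ROWS' [OPENING] [FORCE]. ROWS is a JSON object of lists of equal length, an entry for each row: "dp": the shift along the tool's x, y, z in cm, a list of three; "turn": the turn, a rotation vector about the tool's x, y, z in degrees, a list of three. In form: {"dp": [[x, y, z], ...], "turn": [[wx, wy, wz], ...]}. A call has 1 to 20 rows; each row shifts and turns the commanded pose from where the row before left it, along the tool's axes as they then stand; what a row does not reach is not made up. A row lasts 1/10 s, in which the tool goes at most 50 mm and 8.59 degrees, less where a joint would pass 70% of its speed; a pose out of reach is approached as far as the arm can. A call is refused whole if a number of a shift passes 5 or a number of a turn 8.59, either way. A call with a gripper value outside its range is refused whole. OPENING is the gripper command: -1 is fully open, 1 is shut, values between are in proportion, set as the call begins (- or left out, the last holds). The fingers move at their own pace and stop on an object; FORCE is the grip in N (left out, the last holds). Time passes only in rows, so rows that do not move let the fingers close. It gives the time, the measured TCP pose, the force and the opening at its end, in the units of the state.
- robot.get_obs(): the state, without advancing time (a new reading comes with each control period).
- robot.camera(name): name is "scene" or "top" or "wrist"; returns the picture (480x640x3 uint8, red, green, blue); there is no depth.
- robot.calibration(name): a dict with "fx", "fy", "cx", "cy" (pixels), "dist_coeffs" ([k1, k2, p1, p2, k3] as OpenCV has them; the pictures are not rectified), "rvec" (rotation vector, rad) and "tvec" (3), from world to camera coordinates, as OpenCV has them. Camera axes: x right, y down, z forward; pixel columns grow to the right and rows downward; lengths in m; the calibration is good to about 2 mm. A picture is of the moment at which its call begins: read the wrist's pose just before it. calibration takes no time and is no camera call; for the wrist camera it gives the pose at the moment of the call.
- robot.hand_in(): hands the job in, once; it reports no verdict.
Trained networks look in the newest picture that a camera, given by its name, has taken for a name from the list of things; names that differ only in an ending like _2 or _b are one class to them, and where a whole thing is asked for, a point or a joint stands for the part that bears it (a point fixed in the world has none). Each returns a list of dicts, best first, with "confidence" (0 to 1); they miss things now and then, are a little off and sometimes report something else, mostly with a low value. They report only what shows in the picture. A call takes as long as a camera call. They do not tell look-alikes from the thing itself.
- robot.masks_of(name, camera): "pixels" (480x640 bool, what is visible of it).
- robot.tip_of(name, camera): "point" ([x, y, z] in m, in the coordinates of the camera as it stood for that picture, good to about 4 mm: a listed point, or the origin of a listed thing).
The state is a dict: "time": time; "q": joint angles; "joint_velocities": joint speeds; "joint_torque": joint torques, N m; "position": TCP position; "tool_rot": TCP orientation; "ft_force": force on the tool from outside, world axes, zero at the start; "moment": the same for the moment, N m; "grip_width": finger opening in m.
Only numpy, scipy, OpenCV 4.12 (cv2) and the standard library are available. Lean on these libraries where they do the work, as an engineer would, in place of code of your own. Each camera call takes 0.05 s, during which the arm holds its last target.

## Working session

There is one attempt and no reset: what is moved stays moved. The work goes in short steps, Python scripts to look and compute and a shell command to move; the robot and the scene stay as the last step left them, time stands still between calls to the robot, and variables do not carry over. Pictures are saved under pics/ and viewed, and the job is handed in when it is done.

```bash
mkdir -p pics; ls; python3 - <<'E'
from rig import robot
import cv2
o=robot.get_obs(); print({k:(v if not hasattr(v,'round') else v) for k,v in o.items()})
for n in("scene","top","wrist"):
    cv2.imwrite(f"pics/a_{n}.png",robot.camera(n)[:,:,::-1]); c=robot.calibration(n); print(n,c)
E
```

```text
pics
{'time': 0.0, 'q': array([-1.42848501e+00,  5.28473471e-01,  1.43390675e+00, -5.38188558e-07,
        1.18137370e+00, -1.78492402e-01]), 'joint_velocities': array([-0.00082985,  0.00093058,  0.00051756,  0.00070207,  0.00074649,
       -0.00205206]), 'joint_torque': array([-1.42366243e-03, -4.40052724e+01, -1.76596087e+01,  6.32137223e-02,
        5.80849964e-02, -1.76296567e-04]), 'position': array([ 0.19700799, -0.59236901,  0.22156572]), 'tool_rot': array([ 8.10964867e-01, -5.85093853e-01, -7.50356098e-04, -7.77649605e-04]), 'ft_force': array([ 0.27129902, -0.58200105,  0.00707265]), 'moment': array([-0.01477655, -0.03467564,  0.04832525]), 'grip_width': 0.08692012574036209}
scene {'fx': 589.4486298561859, 'fy': 589.4486298561859, 'cx': 312.4111531818689, 'cy': 243.05916565834747, 'dist_coeffs': array([-0.06404781,  0.        ,  0.        ,  0.        ,  0.        ]), 'rvec': array([ 2.34137933,  0.03135138, -0.00236226]), 'tvec': array([-0.58030609, -0.00275257,  1.68811396])}
top {'fx': 556.9599004343725, 'fy': 556.9599004343725, 'cx': 316.9576307059389, 'cy': 238.3591530525865, 'dist_coeffs': array([0.03088257, 0.        , 0.        , 0.        , 0.        ]), 'rvec': array([ 2.17448632, -2.13613526,  0.14953451]), 'tvec': array([-0.05898782,  0.55526765,  1.50457743])}
wrist {'fx': 349.9350600409515, 'fy': 349.9350600409515, 'cx': 320.81075318262265, 'cy': 244.77809437384894, 'dist_coeffs': array([-0.05698257,  0.        ,  0.        ,  0.        ,  0.        ]), 'rvec': array([-2.38156808,  1.71776555,  0.21355494]), 'tvec': array([-0.62406981, -0.02947861,  0.38888154])}
```

View pics/a_scene.png

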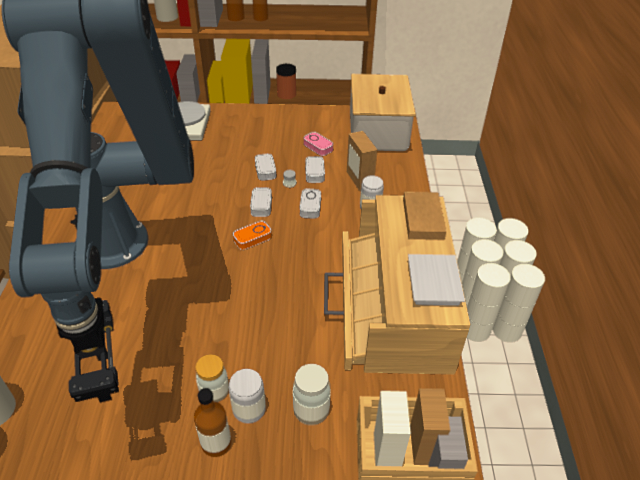

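View pics/a_top.png

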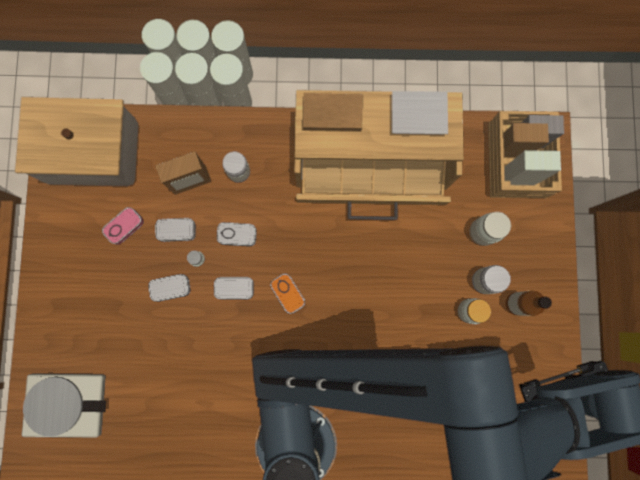

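View pics/a_wrist.png

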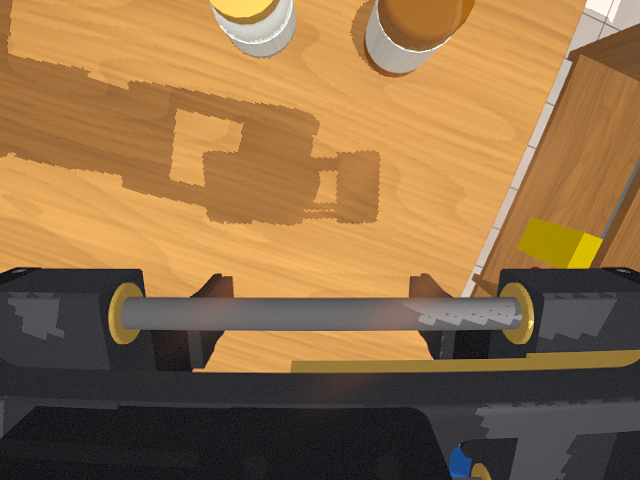

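```bash
cat > h.py <<'E'
from rig import robot
import numpy as np, cv2
from scipy.spatial.transform import Rotation as R
def cal(n):
    c=robot.calibration(n); K=np.array([[c['fx'],0,c['cx']],[0,c['fy'],c['cy']],[0,0,1]])
    return K,np.array(c['dist_coeffs']),R.from_rotvec(c['rvec']).as_matrix(),np.array(c['tvec'])
def ray(n,px,z,C=None):
    K,d,M,t=C or cal(n); px=np.asarray(px,float).reshape(-1,1,2)
    u=cv2.undistortPoints(px,K,d).reshape(-1,2); r=np.c_[u,np.ones(len(u))]@M; o=-M.T@t
    return o+r*((z-o[2])/r[:,2])[:,None]
def proj(n,P,C=None):
    K,d,M,t=C or cal(n); return cv2.projectPoints(np.asarray(P,float).reshape(-1,1,3),cv2.Rodrigues(M)[0],t,K,d)[0].reshape(-1,2)
def w(n,p,C=None):
    K,d,M,t=C or cal(n); return M.T@(np.asarray(p)-t)
def snap(n,f,crop=None,s=1):
    im=robot.camera(n)[:,:,::-1]
    o=im
    if crop: x0,y0,x1,y1=crop; o=im[y0:y1,x0:x1]
    if s!=1: o=cv2.resize(o,None,fx=s,fy=s,interpolation=cv2.INTER_CUBIC)
    cv2.imwrite('pics/'+f,o); return im
def st():
    o=robot.get_obs(); m=R.from_quat(o['tool_rot']).as_matrix()
    print('t%.2f'%o['time'],'p',np.round(o['position']*1000,1),'q',np.round(o['q'],2),'F',np.round(o['ft_force'],1),'g',round(o['grip_width']*1000,1)); print('X',m[:,0].round(3),'Y',m[:,1].round(3),'Z',m[:,2].round(3)); return o
def rect(n,mask,z):
    """min-area rect of mask outline on plane z"""
    c,_=cv2.findContours(mask.astype(np.uint8),cv2.RETR_EXTERNAL,cv2.CHAIN_APPROX_NONE)
    c=max(c,key=cv2.contourArea).reshape(-1,2); p=ray(n,c,z)[:,:2]*1000
    (cx,cy),(a,b),an=cv2.minAreaRect(p.astype(np.float32))
    if a<b: a,b,an=b,a,an+90
    return cx,cy,a,b,(an+90)%180-90
E
python3 - <<'E'
from h import *
snap('top','b_top.png',(90,190,310,330),3.6)
for nm in['tin_1']:
  for r in robot.masks_of(nm,'top'):
    ys,xs=np.nonzero(r['pixels']); print(nm,round(r['confidence'],2),xs.mean().round(),ys.mean().round(),len(xs),np.round(rect('top',r['pixels'],.028),1))
for cam in('top','scene'):
  if cam=='scene': robot.camera('scene')
  for nm in['tin_1','handle','unit','bed','lane_1','lane_2','lane_3','lane_4','spice_jar','bean_can','rice_carton']:
    for r in robot.tip_of(nm,cam): print(cam,nm,round(r['confidence'],2),(w(cam,r['point'])*1000).round())
E
```

```text
tin_1 0.98 233.0 287.0 784 [418.6 177.7 106.7  54.8 -89. ]
tin_1 0.88 236.0 234.0 812 [565.8 176.7 107.6  62.6  86.6]
tin_1 0.83 169.0 287.0 849 [414.8 354.2 109.4  61.  -77.6]
tin_1 0.8 122.0 226.0 891 [582.5 490.8 108.5  67.9 -46.5]
tin_1 0.79 175.0 230.0 822 [575.  345.7 105.6  63.1 -85.9]
tin_1 0.66 287.0 293.0 829 [404.2  31.2 107.7  60.6  33.8]
top tin_1 0.96 [419. 181.  15.]
top tin_1 0.96 [406.  35.  12.]
top tin_1 0.9 [566. 175.  16.]
top tin_1 0.8 [583. 495.  11.]
top tin_1 0.63 [415. 362.  14.]
top tin_1 0.57 [575. 346.  15.]
top handle 0.75 [ 621. -205.   35.]
top handle 0.71 [723. 320.   1.]
top unit 0.68 [ 702. -203.   -5.]
top unit 0.42 [ 447. -519.   -1.]
top unit 0.35 [ 365. -472.    1.]
top unit 0.31 [568. 177.  13.]
top bed 0.77 [ 690. -198.   31.]
top lane_1 0.8 [ 691. -343.   32.]
top lane_1 0.8 [690. -62.  26.]
top lane_1 0.76 [ 686. -161.   29.]
top lane_1 0.67 [ 593. -520.   -2.]
top lane_1 0.64 [ 687. -242.   29.]
top lane_2 0.8 [ 691. -343.   32.]
top lane_2 0.8 [690. -62.  26.]
top lane_2 0.76 [ 686. -161.   29.]
top lane_2 0.67 [ 593. -520.   -2.]
top lane
[... 1182 characters left out ...]
 0.68 [ 447. -519.   -3.]
scene lane_2 0.56 [496. 287.   0.]
scene lane_3 0.98 [688. -63.  29.]
scene lane_3 0.81 [ 692. -337.   27.]
scene lane_3 0.77 [ 691. -163.   29.]
scene lane_3 0.74 [ 692. -249.   27.]
scene lane_3 0.68 [ 447. -519.   -3.]
scene lane_3 0.56 [496. 287.   0.]
scene lane_4 0.98 [688. -63.  29.]
scene lane_4 0.81 [ 692. -337.   27.]
scene lane_4 0.77 [ 691. -163.   29.]
scene lane_4 0.74 [ 692. -249.   27.]
scene lane_4 0.68 [ 447. -519.   -3.]
scene lane_4 0.56 [496. 287.   0.]
scene spice_jar 0.66 [498. 288.  -3.]
scene spice_jar 0.51 [ 619. -203.   29.]
scene bean_can 0.94 [747. 180.  -2.]
scene bean_can 0.25 [ 590. -517.    1.]
scene rice_carton 0.92 [721. 310.  -1.]
```

View pics/b_top.png

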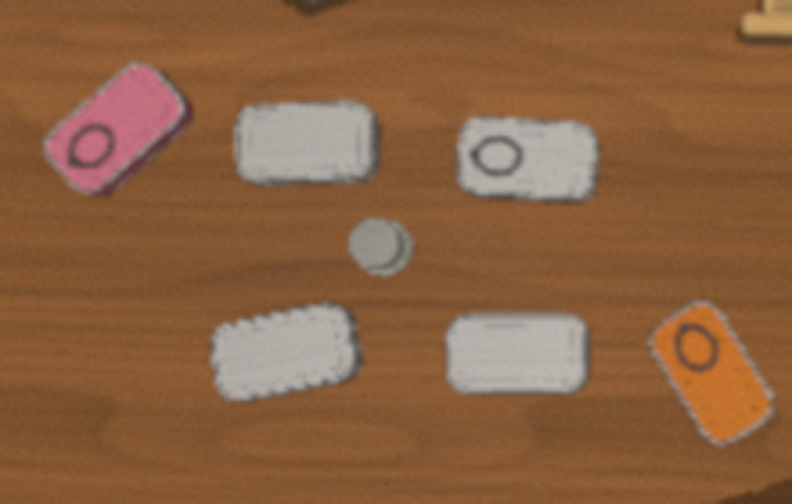

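```bash
python3 -m creep '{"dp":[[0,0,-4],[0,0,-4],[0,0,0],[0,0,0],[0,0,0],[0,0,0],[0,0,0],[0,0,0],[0,0,0],[0,0,0],[0,0,0],[0,0,0]],"turn":[[0,0,0],[0,0,0],[0,0,-8],[0,0,-8],[0,0,-8],[0,0,-8],[0,0,-8],[0,0,-8],[0,0,-8],[0,0,-8],[0,0,-8],[0,0,0]]}' -1 20; python3 -c "
from h import *
st()"
```

```text
time: 2.6
position: [0.1971, -0.593, 0.3025]
tool_rot: [1.0, 0.003, -0.0, -0.0]
ft_force: [0.6, -0.4, -0.3]
grip_width: 0.087
t2.60 p [ 197.1 -593.   302.5] q [-1.43  0.45  1.33  0.    1.36 -1.43] F [ 0.6 -0.4 -0.3] g 87.0
X [ 1.     0.006 -0.   ] Y [ 0.006 -1.    -0.   ] Z [-0.  0. -1.]
```

```bash
python3 -m creep '{"dp":[[3.5,-3.2,0],[3.5,-3.2,0],[3.5,-3.2,0],[3.5,-3.2,0],[3.5,-3.2,0],[3.5,-3.2,0],[3.5,-3.2,0],[3.5,-3.2,0],[3.5,-3.2,0],[3.5,-3.2,0],[3.5,-3.2,0],[3.5,-3.2,0],[0,0,4],[0,0,4],[0,0,4],[0,0,0]],"turn":[[0,0,0],[0,0,0],[0,0,0],[0,0,0],[0,0,0],[0,0,0],[0,0,0],[0,0,0],[0,0,0],[0,0,0],[0,0,0],[0,0,0],[0,0,0],[0,0,0],[0,0,0],[0,0,0]]}' -0.2; python3 -c "
from h import *
st(); snap('wrist','c_w.png')
C=cal('wrist')
for nm in ['handle','lane_1','bed','unit']:
  for r in robot.tip_of(nm,'wrist'): print(nm,round(r['confidence'],2),(w('wrist',r['point'],C)*1000).round())
print(-C[2].T@C[3], C[2])
"
```

```text
time: 4.2
position: [0.6105, -0.2039, 0.1764]
tool_rot: [1.0, 0.002, -0.006, -0.003]
ft_force: [-1.0, 0.4, -0.3]
grip_width: 0.0519
t4.20 p [ 610.5 -203.9  176.4] q [-0.5   0.61  1.42 -0.    1.13 -0.5 ] F [-1.   0.4 -0.3] g 51.9
X [ 1.     0.004 -0.012] Y [ 0.004 -1.    -0.007] Z [-0.012  0.006 -1.   ]
handle 0.74 [ 622. -202.   37.]
lane_1 0.92 [ 696. -156.   33.]
lane_1 0.87 [688. -64.  34.]
lane_1 0.8 [ 692. -248.   38.]
bed 0.64 [ 691. -205.   31.]
unit 0.97 [ 702. -206.    1.]
[ 0.61306691 -0.13989914  0.34163394] [[ 0.99997181  0.00467339 -0.00587755]
 [ 0.00594547 -0.97086057  0.23957131]
 [-0.00458667 -0.2395995  -0.97086098]]
```

View pics/c_w.png

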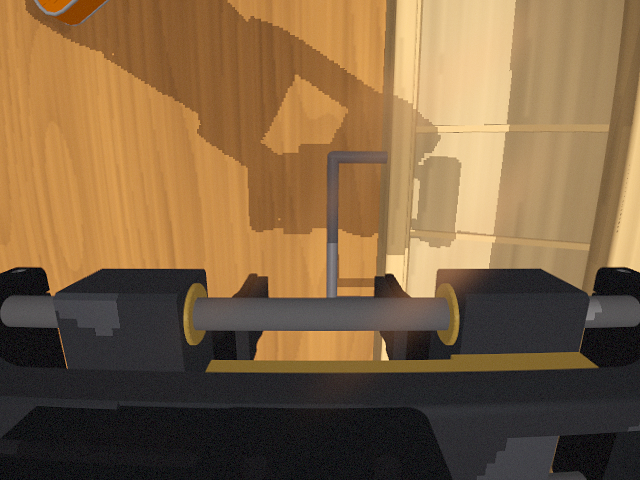

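```bash
python3 -c "
from h import *
print(ray('wrist',[[333,230],[333,180]],.041))"; python3 -m creep '{"dp":[[1,0,3],[0,0,4],[0,0,4],[0,0,3],[0,0,1.4],[0,0,0],[0,0,0],[0,0,0]],"turn":[[0,0,0],[0,0,0],[0,0,0],[0,0,0],[0,0,0],[0,0,0],[0,0,0],[0,0,0]]}' 0.3; python3 -c "
from h import *
st(); "
```

```text
[[ 0.62758154 -0.20489029  0.041     ]
 [ 0.62697555 -0.1608259   0.041     ]]
time: 5.25
position: [0.6263, -0.2072, 0.0311]
tool_rot: [1.0, 0.003, 0.002, 0.001]
ft_force: [0.2, -0.3, -0.3]
grip_width: 0.0307
t5.25 p [ 626.3 -207.2   31.1] q [-0.49  0.81  1.47  0.    0.85 -0.5 ] F [ 0.2 -0.3 -0.3] g 30.7
X [1.    0.007 0.004] Y [ 0.007 -1.     0.002] Z [ 0.004 -0.002 -1.   ]
```

```bash
python3 -m creep '{"dp":[[0,0,1],[0,0,0],[0,0,0],[0,0,0],[0,0,0],[0,0,0],[0,0,0]],"turn":[[0,0,0],[0,0,0],[0,0,0],[0,0,0],[0,0,0],[0,0,0],[0,0,0]]}' 1 20;  python3 -m creep '{"dp":[[-1.5,0,0],[-1.5,0,0],[-1.5,0,0],[-1.5,0,0],[-1.5,0,0],[-1.5,0,0],[-1.5,0,0],[-1.5,0,0],[-1.5,0,0],[0,0,0]],"turn":[[0,0,0],[0,0,0],[0,0,0],[0,0,0],[0,0,0],[0,0,0],[0,0,0],[0,0,0],[0,0,0],[0,0,0]]}';  python3 -c "
from h import *
st(); "
```

```text
time: 5.95
position: [0.6242, -0.2061, 0.0184]
tool_rot: [1.0, 0.003, -0.0, -0.0]
ft_force: [-2.4, 0.2, -0.6]
grip_width: 0.009
time: 6.95
position: [0.4878, -0.2063, 0.0184]
tool_rot: [1.0, 0.003, -0.001, -0.001]
ft_force: [-2.9, 1.8, -0.6]
grip_width: 0.0091
t6.95 p [ 487.8 -206.3   18.4] q [-0.61  0.73  1.81 -0.    0.6  -0.62] F [-2.9  1.8 -0.6] g 9.1
X [ 1.     0.006 -0.002] Y [ 0.006 -1.    -0.002] Z [-0.002  0.002 -1.   ]
```

```bash
python3 -m creep '{"dp":[[-1.2,0,0],[-1.2,0,0],[-0.8,0,0],[-0.4,0,0],[-0.4,0,0],[-0.3,0,0],[-0.3,0,0],[0,0,0]],"turn":[[0,0,0],[0,0,0],[0,0,0],[0,0,0],[0,0,0],[0,0,0],[0,0,0],[0,0,0]]}';  python3 -c "
from h import *
st(); "
```

```text
time: 7.75
position: [0.4469, -0.2066, 0.0184]
tool_rot: [1.0, 0.002, 0.003, -0.0]
ft_force: [10.1, 11.1, -5.0]
grip_width: 0.0092
t7.75 p [ 446.9 -206.6   18.4] q [-0.66  0.71  1.91  0.01  0.51 -0.67] F [10.1 11.1 -5. ] g 9.2
X [1.    0.003 0.006] Y [ 0.003 -1.    -0.   ] Z [ 0.006  0.    -1.   ]
```

```bash
python3 -m creep '{"dp":[[0.3,0,0],[0.3,0,0],[0,0,0],[0,0,-3],[0,0,-4],[0,0,-4],[0,0,-4],[1.2,-4,-2],[1.5,-4.4,0],[1.5,-4.4,0],[1.5,-4.4,0],[1.5,-4.4,0],[1.5,-4.4,0],[1.5,-4.4,0],[1.2,-4.4,0],[0,-3.4,0],[0,0,0],[0,0,0]],"turn":[[0,0,0],[0,0,0],[0,0,0],[0,0,0],[0,0,0],[0,0,0],[0,0,0],[0,0,0],[0,0,0],[0,0,0],[0,0,0],[0,0,0],[0,0,0],[0,0,0],[0,0,0],[0,0,0],[0,0,0],[0,0,0]]}' -1 30;  python3 -c "
from h import *
st(); snap('wrist','d_w.png'); C=cal('wrist')
for r in robot.masks_of('tin_1','wrist'):
    ys,xs=np.nonzero(r['pixels']); print(round(r['confidence'],2),xs.mean().round(),ys.mean().round(),len(xs),np.round(rect('wrist',r['pixels'],.028),1))
snap('top','d_t.png')
for nm in ['handle','lane_1','bed']:
  for r in robot.tip_of(nm,'top'): print(nm,round(r['confidence'],2),(w('top',r['point'])*1000).round())
"
```

```text
time: 9.55
position: [0.561, 0.1755, 0.1886]
tool_rot: [1.0, 0.004, 0.0, 0.0]
ft_force: [0.0, -0.4, 0.0]
grip_width: 0.087
t9.55 p [561.  175.5 188.6] q [ 0.11  0.52  1.56 -0.    1.06  0.11] F [ 0.  -0.4  0. ] g 87.0
X [1.    0.008 0.   ] Y [ 0.008 -1.     0.001] Z [ 0.    -0.001 -1.   ]
0.96 217.0 354.0 430 [454.6  41.4  46.5  13.3  66.1]
0.92 161.0 41.0 6494 [423.5 339.   80.4  66.3 -78.2]
0.89 174.0 219.0 7351 [422.4 180.2 106.4  68.8 -88.6]
0.64 328.0 223.0 6747 [567.8 177.8 106.6  60.1  86.9]
0.61 343.0 46.0 6634 [579.1 330.4  78.5  60.  -87.2]
handle 0.82 [ 447. -205.   33.]
handle 0.39 [517. -65.  26.]
lane_1 0.94 [ 519. -343.   30.]
lane_1 0.86 [ 519. -245.   31.]
lane_1 0.75 [ 517. -162.   29.]
lane_1 0.71 [515. -62.  29.]
bed 0.74 [ 518. -198.   32.]
```

View pics/d_w.png

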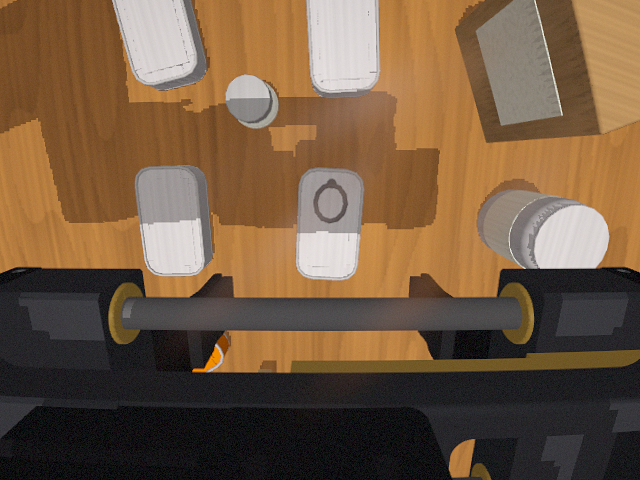

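View pics/d_t.png

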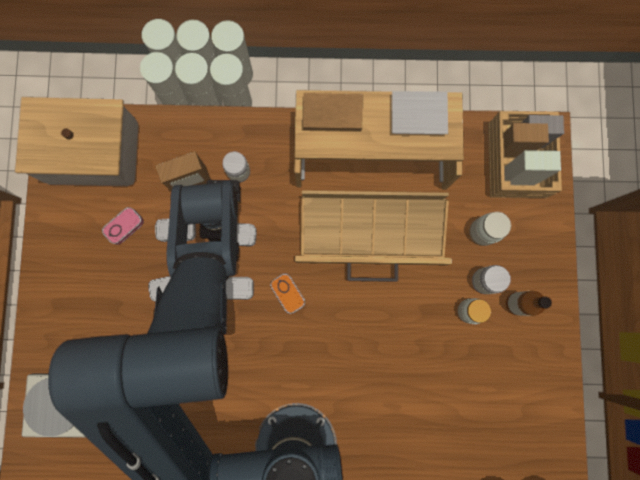

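```bash
python3 -m creep '{"dp":[[0.7,-0.2,0],[0,0,4],[0,0,4],[0,0,4],[0,0,4],[0,0,2.4],[0,0,0],[0,0,0]],"turn":[[0,0,3.6],[0,0,0],[0,0,0],[0,0,0],[0,0,0],[0,0,0],[0,0,0],[0,0,0]]}' -1 30; python3 -m creep '{"dp":[[0,0,0],[0,0,0],[0,0,0],[0,0,0],[0,0,0],[0,0,0],[0,0,0],[0,0,0]],"turn":[[0,0,0],[0,0,0],[0,0,0],[0,0,0],[0,0,0],[0,0,0],[0,0,0],[0,0,0]]}' 1 30
```

```text
time: 10.65
position: [0.5681, 0.1766, 0.0041]
tool_rot: [1.0, -0.029, -0.0, 0.0]
ft_force: [-0.5, -0.2, -0.2]
grip_width: 0.0869
time: 11.45
position: [0.5682, 0.1774, 0.0049]
tool_rot: [1.0, -0.028, 0.0, -0.0]
ft_force: [-1.0, -1.3, 4.7]
grip_width: 0.0601
```

```bash
python3 -m creep '{"dp":[[0,0,-3],[0,0,-4],[0,0,-4],[0,0,-4],[0,0,-3],[0,0,0],[0,0,0],[0,0,0],[0,0,0],[0,0,0],[0,0,0],[0,0,0],[0,0,0],[0,0,0]],"turn":[[0,0,0],[0,0,0],[0,0,7.9],[0,0,7.9],[0,0,7.9],[0,0,7.9],[0,0,7.9],[0,0,7.9],[0,0,7.9],[0,0,7.9],[0,0,7.9],[0,0,7.9],[0,0,7.9],[0,0,0]]}'; python3 -m creep '{"dp":[[3,0,0],[4.5,0,0],[4.5,0,0],[4.5,0,0],[4.5,0,0],[4.5,0,0],[4.5,0,0],[4.5,0,0],[4.5,0,0],[4.5,0,0],[4.5,0,0],[3,0,0],[1,0,0],[0,0,0],[0,0,0]],"turn":[[0,0,0],[0,0,0],[0,0,0],[0,0,0],[0,0,0],[0,0,0],[0,0,0],[0,0,0],[0,0,0],[0,0,0],[0,0,0],[0,0,0],[0,0,0],[0,0,0],[0,0,0]]}';  python3 -c "
from h import *
st()
snap('wrist','e_w.png'); C=cal('wrist')
for nm in ['handle','lane_1','bed']:
  for r in robot.tip_of(nm,'wrist'): print(nm,round(r['confidence'],2),(w('wrist',r['point'],C)*1000).round())"
```

```text
time: 12.85
position: [0.5672, 0.1773, 0.1836]
tool_rot: [-0.706, 0.708, 0.001, -0.001]
ft_force: [0.2, 0.2, -2.2]
grip_width: 0.0596
time: 14.35
position: [0.5664, -0.3407, 0.1838]
tool_rot: [-0.707, 0.707, 0.001, 0.0]
ft_force: [0.6, -0.1, -1.6]
grip_width: 0.0598
t14.35 p [ 566.4 -340.7  183.8] q [-0.71  0.62  1.37  0.    1.15  0.86] F [ 0.6 -0.1 -1.6] g 59.8
X [-0.    -1.    -0.002] Y [-1.     0.     0.002] Z [-0.002  0.002 -1.   ]
handle 0.64 [ 701. -201.   -2.]
lane_1 0.87 [ 521. -157.   28.]
lane_1 0.63 [ 519. -246.   34.]
lane_1 0.57 [514. -64.  34.]
bed 0.7 [ 515. -201.   29.]
bed 0.19 [ 567. -340.  194.]
```

View pics/e_w.png

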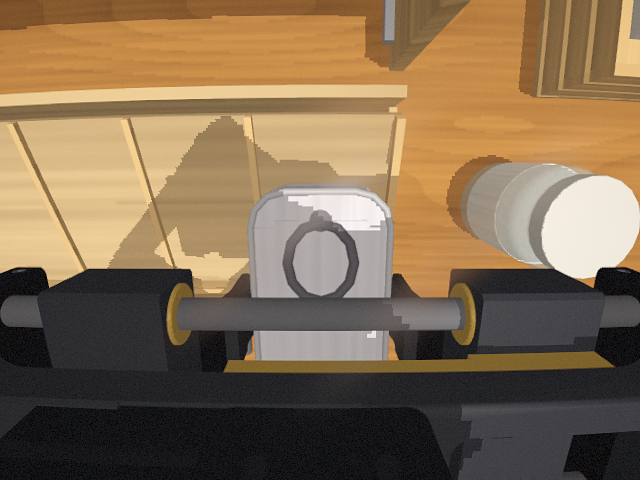

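```bash
python3 -m creep '{"dp":[[0,0,0],[0,0,0],[0,0,0],[0.15,1.23,3],[0,1,3],[0,1,3],[0,1,2],[0,0,0],[0,0,0]],"turn":[[7.3,0,0],[7.3,0,0],[7.2,0,0],[0,0,0],[0,0,0],[0,0,0],[0,0,0],[0,0,0],[0,0,0]]}';  python3 -c "
from h import *
st()
snap('wrist','f_w.png')"
```

```text
time: 15.45
position: [0.5689, -0.3435, 0.067]
tool_rot: [-0.694, 0.695, -0.134, 0.134]
ft_force: [0.3, -0.9, -1.2]
grip_width: 0.0601
t15.45 p [ 568.9 -343.5   67. ] q [-0.84  0.71  1.7   0.57  0.54  0.26] F [ 0.3 -0.9 -1.2] g 60.1
X [-0.001 -1.    -0.   ] Y [-0.929  0.001 -0.371] Z [ 0.371 -0.    -0.929]
```

View pics/f_w.png

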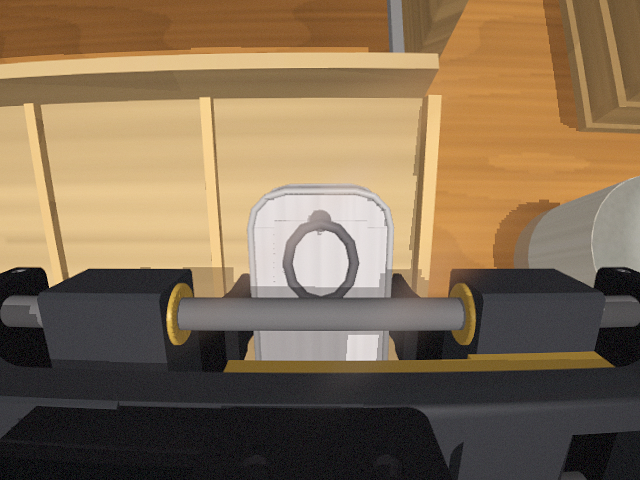

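```bash
python3 -m creep '{"dp":[[0,0,0.4],[0,0,0.4],[0,0,0.2],[0,0,0]],"turn":[[0,0,0],[0,0,0],[0,0,0],[0,0,0]]}' - 25;  python3 -m creep '{"dp":[[0,0.2,0],[0,0.2,0],[0,0.2,0],[0,0,0]],"turn":[[0,0,0],[0,0,0],[0,0,0],[0,0,0]]}'
```

```text
time: 15.9
position: [0.5723, -0.3441, 0.0575]
tool_rot: [-0.694, 0.695, -0.134, 0.134]
ft_force: [0.4, -0.1, -2.2]
grip_width: 0.0602
time: 16.3
position: [0.5661, -0.344, 0.055]
tool_rot: [-0.693, 0.695, -0.134, 0.134]
ft_force: [0.0, -0.2, -2.1]
grip_width: 0.0598
```

```bash
python3 -m creep '{"dp":[[0,0,0.15],[0,0,0.15],[0,0,0]],"turn":[[0,0,0],[0,0,0],[0,0,0]]}';  python3 -m creep '{"dp":[[0,0.2,0],[0,0.2,0],[0,0.1,0],[0,0,0]],"turn":[[0,0,0],[0,0,0],[0,0,0],[0,0,0]]}'
```

```text
time: 16.6
position: [0.569, -0.3442, 0.0547]
tool_rot: [-0.693, 0.695, -0.135, 0.135]
ft_force: [-1.5, 2.7, 8.3]
grip_width: 0.0597
time: 17.0
position: [0.5658, -0.3449, 0.054]
tool_rot: [-0.693, 0.695, -0.137, 0.135]
ft_force: [1.2, 1.9, 12.3]
grip_width: 0.06
```

```bash
python3 -m creep '{"dp":[[0,0.2,-0.1],[0,0.2,-0.1],[0,0,0]],"turn":[[0,0,0],[0,0,0],[0,0,0]]}';python3 -c "
from h import *
st()
snap('wrist','g_w.png')"
```

```text
time: 17.3
position: [0.5644, -0.3451, 0.0543]
tool_rot: [-0.692, 0.695, -0.138, 0.136]
ft_force: [16.0, 4.5, 1.8]
grip_width: 0.0599
t17.30 p [ 564.4 -345.1   54.3] q [-0.85  0.73  1.72  0.63  0.51  0.2 ] F [16.   4.5  1.8] g 59.9
X [-0.005 -1.     0.002] Y [-0.925  0.004 -0.381] Z [ 0.381 -0.004 -0.925]
```

View pics/g_w.png

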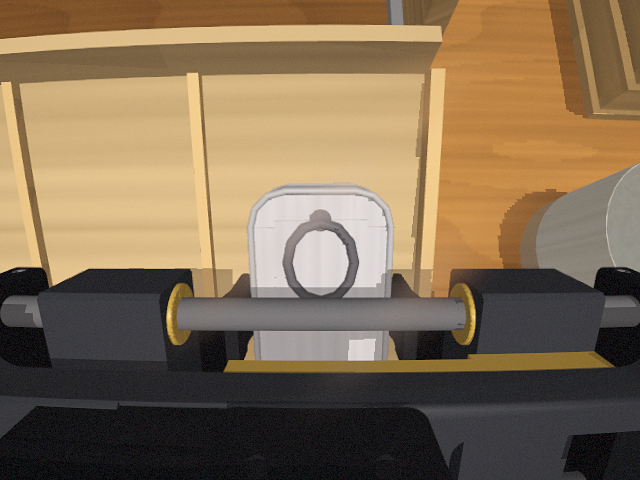

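```bash
python3 -m creep '{"dp":[[0,-0.1,0.15],[0,0,0],[0,0,0],[0,0,0],[0,0,0],[0,0,-2],[0,0,-3],[0,0,-4],[0,0,-4],[0,0,0]],"turn":[[0,0,0],[0,0,0],[0,0,0],[0,0,0],[0,0,0],[0,0,0],[0,0,0],[0,0,0],[0,0,0],[0,0,0]]}' -0.65;python3 -c "
from h import *
st()
snap('wrist','h_w.png')"
```

```text
time: 18.35
position: [0.5122, -0.3465, 0.1756]
tool_rot: [-0.693, 0.695, -0.138, 0.133]
ft_force: [1.4, -1.1, 0.1]
grip_width: 0.0715
t18.35 p [ 512.2 -346.5  175.6] q [-0.93  0.49  1.75  0.47  0.71  0.31] F [ 1.4 -1.1  0.1] g 71.5
X [-0.004 -1.     0.007] Y [-0.927  0.001 -0.376] Z [ 0.376 -0.008 -0.926]
```

View pics/h_w.png

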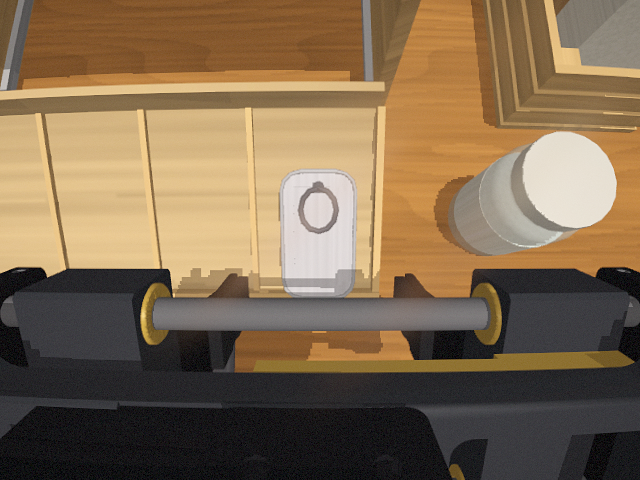

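```bash
python3 -m creep '{"dp":[[0,0,-3],[0,0,0],[0,0,0],[0,0,0],[0,0,0],[0,0,0],[0,0,0],[0,0,0],[0,0,0],[0,0,0],[0,0,0],[0,0,0],[0,0,0],[0,0,0],[0,0,0]],"turn":[[-7.3,0,0],[-7.3,0,0],[-7.4,0,0],[0,0,-8.2],[0,0,-8.2],[0,0,-8.2],[0,0,-8.2],[0,0,-8.2],[0,0,-8.2],[0,0,-8.2],[0,0,-8.2],[0,0,-8.2],[0,0,-8.2],[0,0,-8],[0,0,0]]}' -1;python3 -c "
from h import *
st()"
```

```text
time: 19.9
position: [0.5003, -0.3432, 0.1966]
tool_rot: [1.0, -0.001, -0.003, -0.001]
ft_force: [0.1, 0.3, -1.3]
grip_width: 0.0871
t19.90 p [ 500.3 -343.2  196.6] q [-0.78  0.53  1.5  -0.    1.11 -0.78] F [ 0.1  0.3 -1.3] g 87.1
X [ 1.    -0.002 -0.006] Y [-0.002 -1.    -0.002] Z [-0.006  0.002 -1.   ]
```

```bash
python3 -m creep '{"dp":[[0,-3,0],[0,-4.5,0],[0,-4.5,0],[-1,-4.5,0],[-1,-4.5,0],[-1,-4.5,0],[-1,-4.5,0],[-1,-4.5,0],[-1,-4.5,0],[-1,-4.5,0],[-0.5,-4.3,0],[-0.5,-3,0],[0,-1.5,0],[0,0,0],[0,0,0]],"turn":[[0,0,0],[0,0,0],[0,0,0],[0,0,0],[0,0,0],[0,0,0],[0,0,0],[0,0,0],[0,0,0],[0,0,0],[0,0,0],[0,0,0],[0,0,0],[0,0,0],[0,0,0]]}' -1;python3 -c "
from h import *
st();snap('wrist','i_w.png')
for r in robot.masks_of('tin_1','wrist'):
    ys,xs=np.nonzero(r['pixels']); print(round(r['confidence'],2),xs.mean().round(),ys.mean().round(),len(xs),np.round(rect('wrist',r['pixels'],.028),1))"
```

```text
time: 21.4
position: [0.4215, 0.1791, 0.1982]
tool_rot: [1.0, -0.001, -0.002, 0.0]
ft_force: [-0.3, 0.3, 0.2]
grip_width: 0.0869
t21.40 p [421.5 179.1 198.2] q [0.16 0.34 1.86 0.   0.94 0.16] F [-0.3  0.3  0.2] g 86.9
X [ 1.    -0.003 -0.005] Y [-0.003 -1.     0.001] Z [-0.005 -0.    -1.   ]
0.88 318.0 44.0 6395 [419.2 341.5  83.2  62.3 -79.5]
0.8 308.0 349.0 2866 [402.4  46.9 108.3  46.   11.1]
0.64 492.0 50.0 7643 [574.1 335.9  87.3  69.6 -86.8]
0.6 317.0 222.0 6626 [417.4 180.6 108.7  62.2 -87.2]
```

View pics/i_w.png

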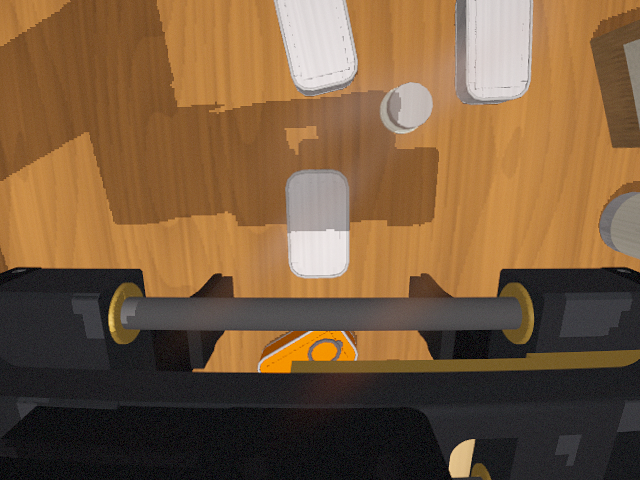

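```bash
python3 -m creep '{"dp":[[0,0,0],[0,0,0],[0,0,0],[0,0,0],[-0.4,-2,4],[0,-2,4],[0,-2,3.6],[0,-2,3],[0,-1,2],[0,0,0],[0,0,0]],"turn":[[-7.5,0,-1],[-7.5,0,0],[-7.5,0,0],[-7.5,0,0],[0,0,0],[0,0,0],[0,0,0],[0,0,0],[0,0,0],[0,0,0],[0,0,0]]}' -1;python3 -c "
from h import *
st()"
```

```text
time: 22.6
position: [0.4172, 0.1732, 0.0101]
tool_rot: [0.966, 0.007, -0.001, 0.259]
ft_force: [-0.0, -0.1, -0.3]
grip_width: 0.0869
t22.60 p [417.2 173.2  10.1] q [ 0.45  0.82  1.82 -0.64  0.85  0.96] F [-0.  -0.1 -0.3] g 86.9
X [ 1.     0.013 -0.005] Y [ 0.014 -0.866  0.5  ] Z [ 0.002 -0.5   -0.866]
```

```bash
python3 -m creep '{"dp":[[0,0,0],[0,0,0],[0,0,0],[0,0,0],[0,0,0],[0,0,0],[0,0,0],[0,1,-1.73],[0,1.5,-2.6],[2,1.5,-2.6],[3,1.5,-2.6],[3,1.5,-2.6],[3,0,-2.6],[0,-2,-1],[0,0,0]],"turn":[[0,0,0],[0,0,0],[0,0,0],[0,0,0],[0,0,0],[0,0,0],[0,0,0],[0,0,0],[0,0,0],[0,0,0],[0,0,0],[0,0,0],[0,0,0],[0,0,0],[0,0,0]]}' 1 35;python3 -c "
from h import *
st();snap('wrist','j_w.png')"
```

```text
time: 24.1
position: [0.5281, 0.2133, 0.1706]
tool_rot: [0.966, 0.008, 0.001, 0.257]
ft_force: [-0.2, -0.9, -1.7]
grip_width: 0.0596
t24.10 p [528.1 213.3 170.6] q [ 0.43  0.66  1.47 -0.49  1.28  0.62] F [-0.2 -0.9 -1.7] g 59.6
X [ 1.     0.016 -0.003] Y [ 0.015 -0.867  0.497] Z [ 0.006 -0.497 -0.868]
```

View pics/j_w.png

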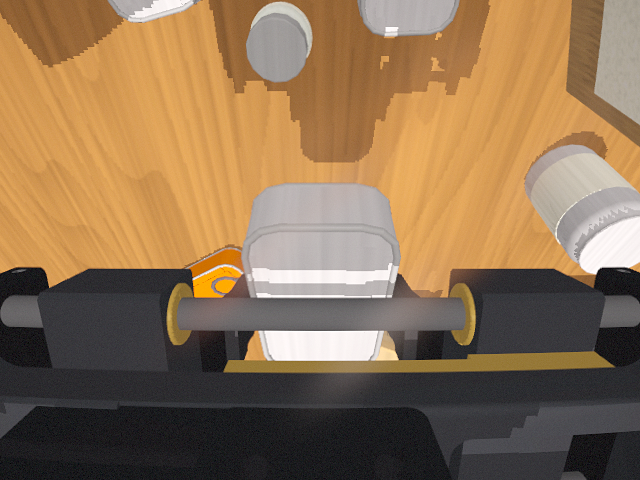

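```bash
python3 -m creep '{"dp":[[0,0,0],[0,0,0],[0,0,0],[0,0,0],[0,0,0],[0,0,0],[0,0,0],[0,0,0],[0,0,0],[0,0,0],[0,0,0],[0,0,0],[0,0,0]],"turn":[[8.2,0,0],[8.2,0,0],[8.2,0,0],[8.2,0,0],[8.2,0,0],[8.2,0,0],[8.2,0,0],[8.2,0,0],[8.2,0,0],[8.2,0,0],[7.8,0,0],[0,0,0],[0,0,0]]}' 1 35;python3 -c "
from h import *
st();snap('scene','k_s.png',(190,120,430,300),3.3);snap('wrist','k_w.png')"
```

```text
time: 25.45
position: [0.5262, 0.2107, 0.1697]
tool_rot: [0.867, 0.004, -0.007, -0.498]
ft_force: [0.1, 0.2, -1.9]
grip_width: 0.0596
t25.45 p [526.2 210.7 169.7] q [-0.31  0.73  1.8   1.01  1.31 -0.97] F [ 0.1  0.2 -1.9] g 59.6
X [ 1.     0.015 -0.008] Y [ 0.    -0.505 -0.863] Z [-0.017  0.863 -0.505]
```

View pics/k_s.png

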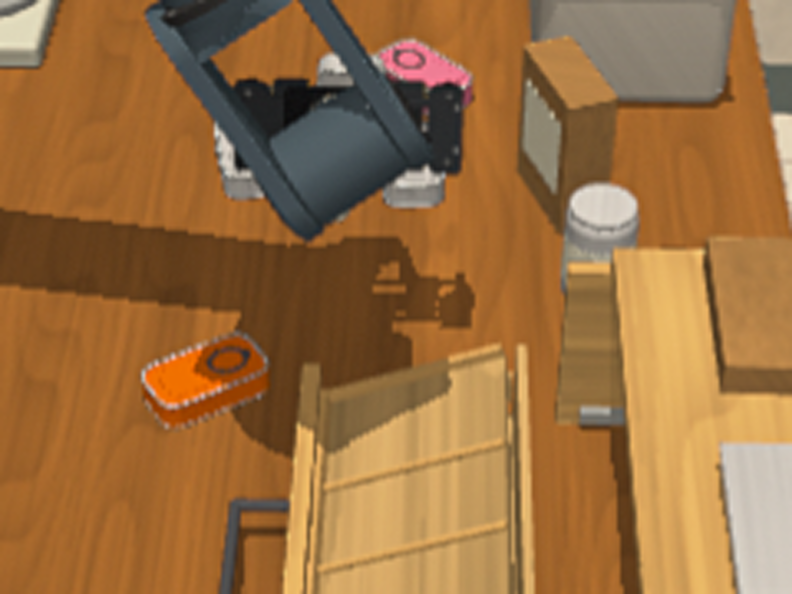

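View pics/k_w.png

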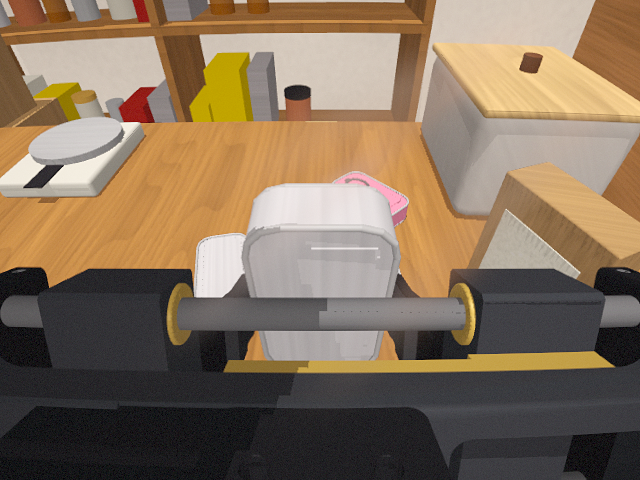

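```bash
python3 -m creep '{"dp":[[0,2.07,1.2],[0,2.07,1.2],[0,2.07,1.2],[0,2.07,1.2],[0,1.5,0.87],[0,0.35,0.2],[0,0,0]],"turn":[[0,0,0],[0,0,0],[0,0,0],[0,0,0],[0,0,0],[0,0,0],[0,0,0]]}';python3 -m creep '{"dp":[[0,0.17,0.1],[0,0.17,0.1],[0,0,0]],"turn":[[0,0,0],[0,0,0],[0,0,0]]}'
```

```text
time: 26.25
position: [0.5266, 0.2117, 0.0544]
tool_rot: [0.867, 0.007, -0.006, -0.498]
ft_force: [0.1, -0.2, -1.9]
grip_width: 0.0597
time: 26.55
position: [0.5269, 0.2109, 0.0502]
tool_rot: [0.867, 0.006, -0.005, -0.498]
ft_force: [0.3, 0.3, -1.4]
grip_width: 0.0595
```

```bash
python3 -m creep '{"dp":[[0,0.17,0.1],[0,0.09,0.05],[0,0,0]],"turn":[[0,0,0],[0,0,0],[0,0,0]]}'; python3 -m creep '{"dp":[[0,0.17,0.1],[0,0,0]],"turn":[[0,0,0],[0,0,0]]}'
```

```text
time: 26.85
position: [0.5268, 0.2108, 0.047]
tool_rot: [0.867, 0.005, -0.006, -0.499]
ft_force: [-0.1, -0.1, 0.6]
grip_width: 0.0597
time: 27.05
position: [0.5267, 0.2112, 0.0469]
tool_rot: [0.866, 0.006, -0.005, -0.501]
ft_force: [-0.3, -3.1, 7.8]
grip_width: 0.0598
```

```bash
python3 -m creep '{"dp":[[0,0,0],[0,0,0],[0,0,0],[0,0,0],[0,0,-1.5],[0,0,-3],[0,0,-4],[0,0,-4],[0,0,0]],"turn":[[0,0,0],[0,0,0],[0,0,0],[0,0,0],[0,0,0],[0,0,0],[0,0,0],[0,0,0],[0,0,0]]}' -0.8;python3 -c "
from h import *
st();snap('wrist','l_w.png')"
```

```text
time: 27.95
position: [0.5318, 0.0974, 0.1094]
tool_rot: [0.868, 0.005, -0.001, -0.497]
ft_force: [-0.0, 0.5, -0.2]
grip_width: 0.0784
t27.95 p [531.8  97.4 109.4] q [-0.5   0.86  1.74  0.88  1.35 -1.1 ] F [-0.   0.5 -0.2] g 78.4
X [1.    0.009 0.002] Y [ 0.007 -0.507 -0.862] Z [-0.007  0.862 -0.507]
```

View pics/l_w.png

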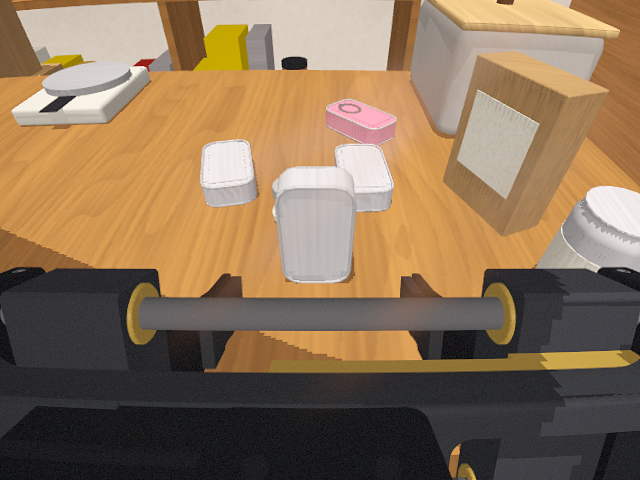

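```bash
python3 -m creep '{"dp":[[0,-3.9,-2.3],[-0.5,-3.9,-2.3],[0,-2.5,4.2],[0,-2.5,4.2],[0,-2.5,4.2],[0,-2.5,4.2],[0,0,0]],"turn":[[0,0,0],[0,0,0],[0,0,0],[0,0,0],[0,0,0],[0,0,0],[0,0,0]]}' -0.8; python3 -m creep '{"dp":[[0,0,0],[0,0,0],[0,0,0],[0,0,0],[0,0,0],[0,0,0],[0,0,0],[0,0,0],[0,0,0],[0,0,0],[0,0,0],[0,0,0],[0,0,0],[0,0,0],[0,0,0]],"turn":[[-8,0,0],[-8,0,0],[-8,0,0],[-8,0,0],[-8,0,0],[-8,0,0],[-8,0,0],[-8,0,0],[-8,0,0],[-8,0,0],[-8,0,0],[-8,0,0],[-8,0,0],[0,0,0],[0,0,0]]}' -0.8;python3 -c "
from h import *
st();snap('wrist','m_w.png');snap('top','m_t.png',(150,200,310,320),4)"
```

```text
time: 28.7
position: [0.5161, 0.3039, 0.2002]
tool_rot: [0.866, 0.009, -0.01, -0.499]
ft_force: [-1.2, 0.0, -0.5]
grip_width: 0.0787
time: 30.2
position: [0.5202, 0.2976, 0.1987]
tool_rot: [0.927, 0.009, -0.001, 0.376]
ft_force: [0.3, -0.7, 0.9]
grip_width: 0.0784
t30.20 p [520.2 297.6 198.7] q [ 0.62  0.78  1.23 -0.61  1.62  0.73] F [ 0.3 -0.7  0.9] g 78.4
X [ 1.     0.016 -0.008] Y [ 0.017 -0.717  0.697] Z [ 0.006 -0.697 -0.717]
```

View pics/m_w.png

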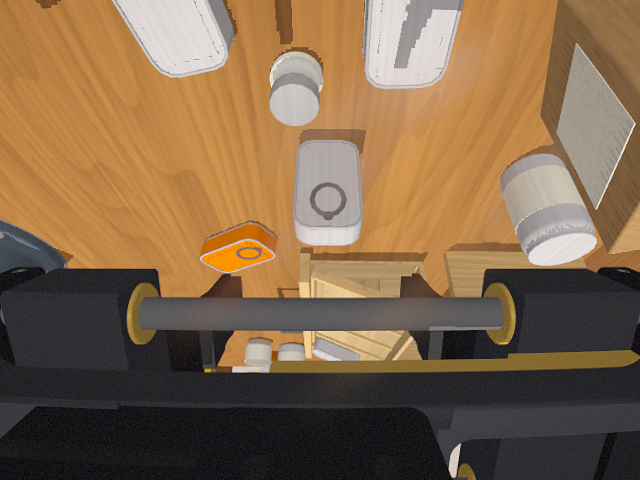

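View pics/m_t.png

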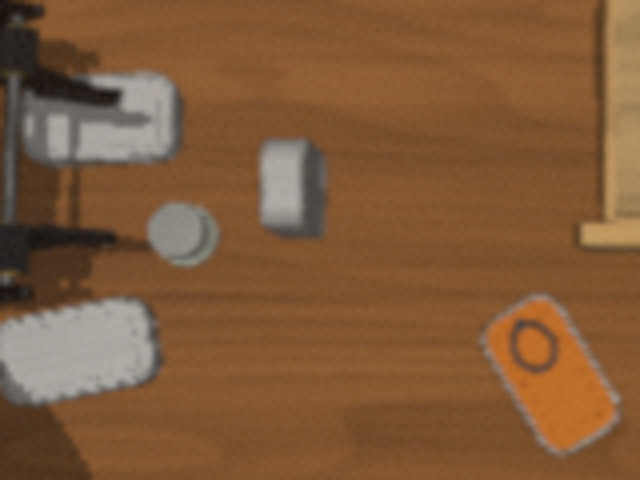

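```bash
python3 -c "
from h import *
print(ray('top',[[220.9,246.6],[150+262/4,246.6],[150+305/4,246.6],[220.9,200+140/4],[220.9,200+233/4]],.106)*1000)"
```

```text
[[520.52596307 203.66806621 106.        ]
 [520.27104262 217.83487245 106.        ]
 [520.77875824 189.62625178 106.        ]
 [551.34002435 204.9057554  106.        ]
 [489.75221561 202.42523275 106.        ]]
```

```bash
python3 -m creep '{"dp":[[0.3,-2,0],[0,0,3.5],[0,0,4],[0,0,4],[0,0,3],[0,0,1.3],[0,0,0],[0,0,0]],"turn":[[0,0,0],[0,0,0],[0,0,0],[0,0,0],[0,0,0],[0,0,0],[0,0,0],[0,0,0]]}' -0.8 40; python3 -c "
from h import *
st();snap('wrist','n_w.png')"
```

```text
time: 31.1
position: [0.5261, 0.2025, 0.0743]
tool_rot: [0.927, 0.007, 0.002, 0.375]
ft_force: [1.0, -0.4, 0.4]
grip_width: 0.0781
t31.10 p [526.1 202.5  74.3] q [ 0.5   0.88  1.45 -0.69  1.31  0.85] F [ 1.  -0.4  0.4] g 78.1
X [ 1.     0.015 -0.002] Y [ 0.012 -0.718  0.696] Z [ 0.009 -0.696 -0.718]
```

View pics/n_w.png

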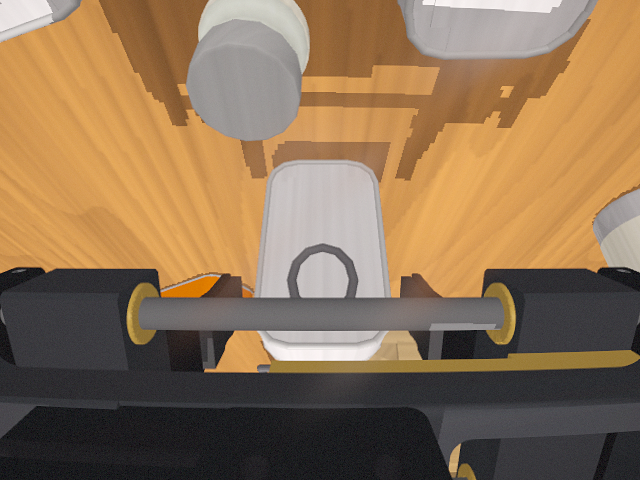

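```bash
python3 -m creep '{"dp":[[0,0,0],[0,0,0],[0,0,0],[0,0,0],[0,0,0],[0,0,0],[0,0.7,-0.7],[0,1.4,-1.4],[0,2.1,-2.1],[0,2.1,-2.1],[0,2.1,0.7],[0,1.5,2],[0,0,0]],"turn":[[0,0,0],[0,0,0],[0,0,0],[0,0,0],[0,0,0],[0,0,0],[0,0,0],[0,0,0],[0,0,0],[0,0,0],[0,0,0],[0,0,0],[0,0,0]]}' 1 40; python3 -m creep '{"dp":[[0,0,0],[0,0,0],[0,0,0],[0,0,0],[0,0,0],[0,0,0],[0,0,0],[0,0,0],[0,0,0],[0,0,0],[0,0,0],[0,0,0],[0,0,0]],"turn":[[8.2,0,0],[8.2,0,0],[8.2,0,0],[8.2,0,0],[8.2,0,0],[8.2,0,0],[8.2,0,0],[8.2,0,0],[8.2,0,0],[8.2,0,0],[7.8,0,0],[0,0,0],[0,0,0]]}';python3 -c "
from h import *
st();snap('wrist','o_w.png');snap('scene','o_s.png',(190,120,430,300),3.3)"
```

```text
time: 32.45
position: [0.5245, 0.1525, 0.1684]
tool_rot: [0.926, 0.007, -0.001, 0.377]
ft_force: [-0.3, 0.2, -1.5]
grip_width: 0.0594
time: 33.75
position: [0.5256, 0.1554, 0.1671]
tool_rot: [0.922, 0.005, -0.006, -0.387]
ft_force: [0.4, 1.3, -0.2]
grip_width: 0.0598
t33.75 p [525.6 155.4 167.1] q [-0.33  0.63  1.78  0.8   1.2  -0.82] F [ 0.4  1.3 -0.2] g 59.8
X [ 1.     0.014 -0.007] Y [ 0.005 -0.701 -0.713] Z [-0.015  0.713 -0.701]
```

View pics/o_w.png

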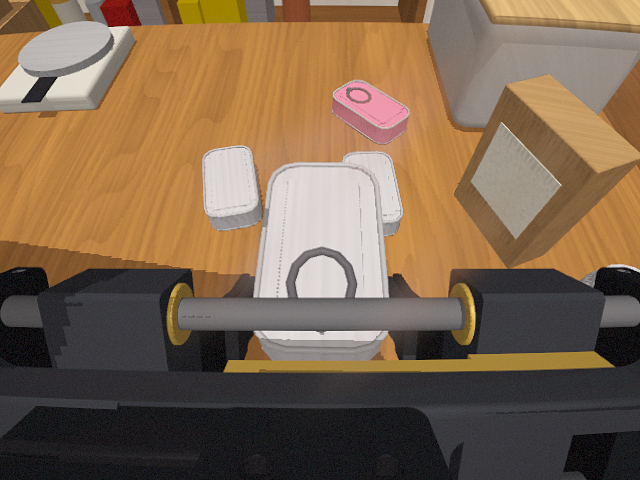

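View pics/o_s.png

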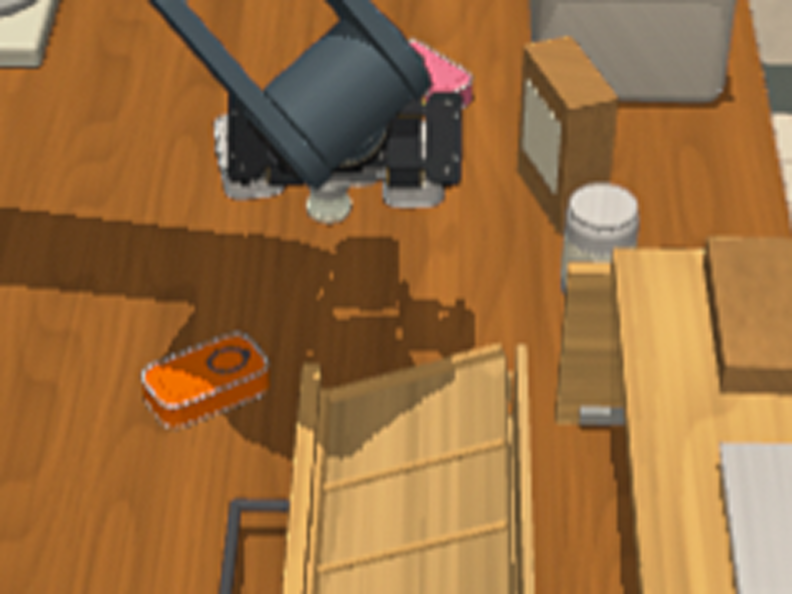

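```bash
python3 -m creep '{"dp":[[0,2.1,2.1],[0,2.1,2.1],[0,2.1,2.1],[0,2.1,2.1],[0,1.6,1.6],[0,0.4,0.4],[0,0,0]],"turn":[[0,0,0],[0,0,0],[0,0,0],[0,0,0],[0,0,0],[0,0,0],[0,0,0]]}'; python3 -m creep '{"dp":[[0,0.15,0.15],[0,0.15,0.15],[0,0,0]],"turn":[[0,0,0],[0,0,0],[0,0,0]]}'
```

```text
time: 34.55
position: [0.5252, 0.1588, 0.0209]
tool_rot: [0.922, 0.007, -0.006, -0.387]
ft_force: [-0.5, 0.1, -0.7]
grip_width: 0.0595
time: 34.85
position: [0.5258, 0.1577, 0.0171]
tool_rot: [0.922, 0.007, -0.004, -0.387]
ft_force: [-1.1, -1.0, -2.1]
grip_width: 0.0595
```

```bash
python3 -m creep '{"dp":[[0,0.15,0.15],[0,0.15,0.15],[0,0,0]],"turn":[[0,0,0],[0,0,0],[0,0,0]]}'; python3 -m creep '{"dp":[[0,0.1,0.1],[0,0,0]],"turn":[[0,0,0],[0,0,0]]}'
```

```text
time: 35.15
position: [0.5252, 0.1577, 0.012]
tool_rot: [0.922, 0.006, -0.005, -0.388]
ft_force: [-0.1, 0.2, -1.2]
grip_width: 0.0599
time: 35.35
position: [0.5252, 0.1577, 0.0105]
tool_rot: [0.922, 0.006, -0.005, -0.388]
ft_force: [-0.6, -1.1, -0.6]
grip_width: 0.0595
```

```bash
python3 -m creep '{"dp":[[0,0.12,0.12],[0,0,0]],"turn":[[0,0,0],[0,0,0]]}'; python3 -m creep '{"dp":[[0,0,0],[0,0,0],[0,0,0],[0,0,-1],[0,0,-3],[0,-2,-4],[0,-3,-3],[0,-3,-3],[0,-3,0],[0,-3,3],[0,0,0]],"turn":[[0,0,0],[0,0,0],[0,0,0],[0,0,0],[0,0,0],[0,0,0],[-8,0,0],[-8,0,0],[-8,0,0],[-8,0,0],[-8,0,0]]}' -1; python3 -m creep '{"dp":[[0,0,0],[0,0,0]],"turn":[[-5,0,0],[0,0,0]]}' ; python3 -c "
from h import *
st();snap('wrist','p_w.png');snap('top','p_t.png',(110,190,310,330),4)
for r in robot.masks_of('tin_1','wrist'):
    ys,xs=np.nonzero(r['pixels']); print(round(r['confidence'],2),xs.mean().round(),ys.mean().round(),len(xs),np.round(rect('wrist',r['pixels'],.028),1))"
```

```text
time: 35.55
position: [0.5253, 0.1579, 0.0096]
tool_rot: [0.922, 0.006, -0.005, -0.388]
ft_force: [-0.6, -1.8, 3.1]
grip_width: 0.0598
time: 36.65
position: [0.5242, 0.1861, 0.1635]
tool_rot: [0.999, 0.008, -0.002, -0.048]
ft_force: [-1.0, -0.2, -0.3]
grip_width: 0.0871
time: 36.85
position: [0.525, 0.1862, 0.1629]
tool_rot: [1.0, 0.01, -0.002, -0.007]
ft_force: [0.4, -0.3, -0.1]
grip_width: 0.0869
t36.85 p [525.  186.2 162.9] q [0.13 0.52 1.66 0.02 0.96 0.1 ] F [ 0.4 -0.3 -0.1] g 86.9
X [ 1.     0.02  -0.004] Y [ 0.02  -1.    -0.013] Z [-0.004  0.013 -1.   ]
0.85 392.0 52.0 8424 [578.  330.6  82.3  62.9 -86.9]
0.75 230.0 356.0 1329 [440.   70.   48.6  41.4  -2. ]
0.69 196.0 46.0 7566 [423.1 337.6  80.9  64.7 -78.5]
0.56 322.0 241.0 7549 [525.1 178.8 102.   59.   89.6]
0.27 461.0 459.0 760 [674.2 -51.9  50.4  25.1  89.6]
```

View pics/p_w.png

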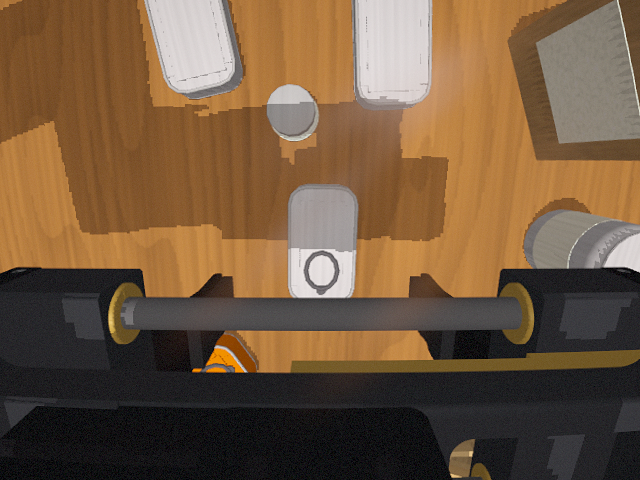

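View pics/p_t.png

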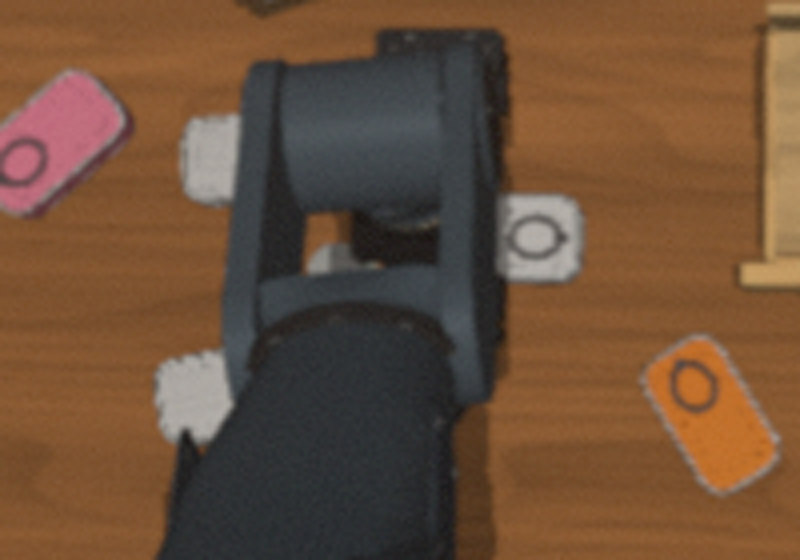

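```bash
python3 -m creep '{"dp":[[0,0.7,0],[0,0,4],[0,0,4],[0,0,4],[0,0,3],[0,0,0.8],[0,0,0]],"turn":[[-0.7,0,1],[0,0,0],[0,0,0],[0,0,0],[0,0,0],[0,0,0],[0,0,0]]}' -1 35; python3 -m creep '{"dp":[[0,0,0],[0,0,0],[0,0,0],[0,0,0],[0,0,0],[0,0,0],[0,0,-3],[0,0,-4],[0,0,-4],[0,0,-4],[0,0,-3],[0,0,0]],"turn":[[0,0,0],[0,0,0],[0,0,0],[0,0,0],[0,0,0],[0,0,0],[0,0,0],[0,0,0],[0,0,0],[0,0,0],[0,0,0],[0,0,0]]}' 1 35; python3 -m creep '{"dp":[[0,0,0],[0,0,0],[0,0,0],[0,0,0],[0,0,0],[0,0,0],[0,0,0],[0,0,0],[0,0,0],[0,0,0],[0,0,0],[0,0,0],[0,0,0]],"turn":[[0,0,8.2],[0,0,8.2],[0,0,8.2],[0,0,8.2],[0,0,8.2],[0,0,8.2],[0,0,8.2],[0,0,8.2],[0,0,8.2],[0,0,8.2],[0,0,8],[0,0,0],[0,0,0]]}'; python3 -c "
from h import *
st()"
```

```text
time: 37.7
position: [0.5241, 0.1752, 0.003]
tool_rot: [1.0, -0.003, -0.004, -0.0]
ft_force: [0.9, 0.1, -0.0]
grip_width: 0.0871
time: 38.9
position: [0.5285, 0.1773, 0.1882]
tool_rot: [1.0, -0.001, 0.002, -0.001]
ft_force: [0.9, 1.4, -1.8]
grip_width: 0.0594
time: 40.2
position: [0.5248, 0.1766, 0.1827]
tool_rot: [0.707, -0.707, -0.003, 0.002]
ft_force: [0.1, 0.7, -1.7]
grip_width: 0.0596
t40.20 p [524.8 176.6 182.7] q [0.12 0.49 1.65 0.   1.01 1.69] F [ 0.1  0.7 -1.7] g 59.6
X [ 0.001 -1.    -0.001] Y [-1.    -0.001  0.008] Z [-0.008  0.001 -1.   ]
```

```bash
python3 -m creep '{"dp":[[3,0,0],[4.5,0,0],[4.5,-0.6,0],[4.5,-0.6,0],[4.5,-0.6,0],[4.5,-0.6,0],[4.5,-0.6,0],[4.5,-0.6,0],[4.5,-0.2,0],[2.5,0,0],[0.8,0,0],[0,0,0]],"turn":[[0,0,0],[0,0,0],[0,0,0],[0,0,0],[0,0,0],[0,0,0],[0,0,0],[0,0,0],[0,0,0],[7.4,0,0],[7.4,0,0],[7.4,0,0]]}'; python3 -m creep '{"dp":[[0,1.4,3],[0,1,3],[0,1,3],[0,1,2],[0,0,0],[0,0,0]],"turn":[[0,0,0],[0,0,0],[0,0,0],[0,0,0],[0,0,0],[0,0,0]]}'; python3 -c "
from h import *
st();snap('wrist','q_w.png')"
```

```text
time: 41.4
position: [0.5629, -0.2488, 0.1834]
tool_rot: [-0.693, 0.695, -0.137, 0.135]
ft_force: [0.7, 2.2, -2.1]
grip_width: 0.0598
time: 42.0
position: [0.5628, -0.2459, 0.0644]
tool_rot: [-0.694, 0.695, -0.133, 0.134]
ft_force: [-0.6, -0.5, -0.4]
grip_width: 0.0601
t42.00 p [ 562.8 -245.9   64.4] q [-0.72  0.67  1.85  0.67  0.41  0.26] F [-0.6 -0.5 -0.4] g 60.1
X [-0.001 -1.    -0.002] Y [-0.928  0.001 -0.372] Z [ 0.372  0.001 -0.928]
```

View pics/q_w.png

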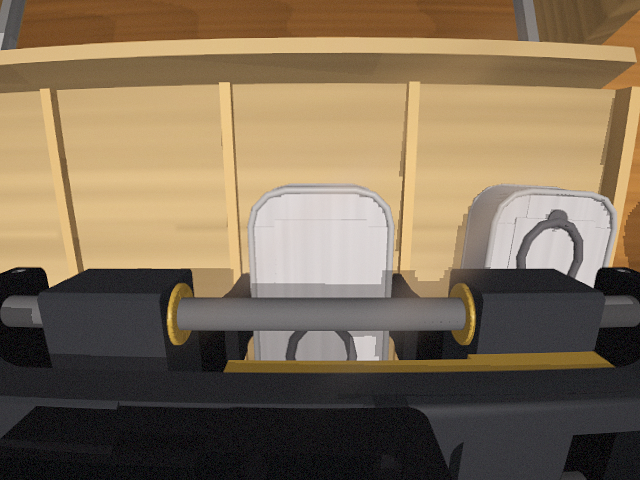

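```bash
python3 -m creep '{"dp":[[0,0,0.4],[0,0,0.4],[0,0,0.3],[0,0,0]],"turn":[[0,0,0],[0,0,0],[0,0,0],[0,0,0]]}';  python3 -m creep '{"dp":[[0,0,0.15],[0,0,0]],"turn":[[0,0,0],[0,0,0]]}'; python3 -m creep '{"dp":[[0,0.2,0],[0,0.2,0],[0,0]],"turn":[[0,0,0],[0,0,0],[0,0,0]]}'
```

```text
time: 42.45
position: [0.5676, -0.2464, 0.0551]
tool_rot: [-0.693, 0.695, -0.134, 0.135]
ft_force: [-0.8, -0.3, 1.1]
grip_width: 0.0599
time: 42.65
position: [0.5687, -0.2464, 0.0547]
tool_rot: [-0.693, 0.695, -0.135, 0.135]
ft_force: [-0.8, 1.5, 6.3]
grip_width: 0.0599$.dp[2]: bad value
```

```bash
python3 -m creep '{"dp":[[0,0.2,0],[0,0.2,-0.05],[0,0,0]],"turn":[[0,0,0],[0,0,0],[0,0,0]]}';python3 -m creep '{"dp":[[0,0.2,0],[0,0,0]],"turn":[[0,0,0],[0,0,0]]}'; python3 -m creep '{"dp":[[0,0.2,-0.05],[0,0,0]],"turn":[[0,0,0],[0,0,0]]}'
```

```text
time: 42.95
position: [0.5649, -0.2469, 0.0535]
tool_rot: [-0.693, 0.695, -0.136, 0.135]
ft_force: [0.3, 0.4, 5.8]
grip_width: 0.0596
time: 43.15
position: [0.5643, -0.247, 0.0535]
tool_rot: [-0.693, 0.695, -0.136, 0.136]
ft_force: [3.3, 1.9, 8.9]
grip_width: 0.0596
time: 43.35
position: [0.5642, -0.2471, 0.0535]
tool_rot: [-0.693, 0.695, -0.137, 0.137]
ft_force: [12.0, 4.0, 5.1]
grip_width: 0.0596
```

```bash
python3 -m creep '{"dp":[[0,-0.1,0.1],[0,0,0],[0,0,0],[0,0,0],[0,0,0],[0,0,-2],[0,0,-3],[0,0,-4],[0,0,-4],[0,0,0]],"turn":[[0,0,0],[0,0,0],[0,0,0],[0,0,0],[0,0,0],[0,0,0],[0,0,0],[0,0,0],[0,0,0],[0,0,0]]}' -0.65;python3 -c "
from h import *
st()
snap('wrist','r_w.png')"
```

```text
time: 44.35
position: [0.5126, -0.2478, 0.1751]
tool_rot: [-0.693, 0.695, -0.138, 0.134]
ft_force: [0.2, -0.6, 0.8]
grip_width: 0.0716
t44.35 p [ 512.6 -247.8  175.1] q [-0.79  0.43  1.89  0.49  0.6   0.4 ] F [ 0.2 -0.6  0.8] g 71.6
X [-0.003 -1.     0.004] Y [-0.926  0.001 -0.377] Z [ 0.377 -0.005 -0.926]
```

View pics/r_w.png

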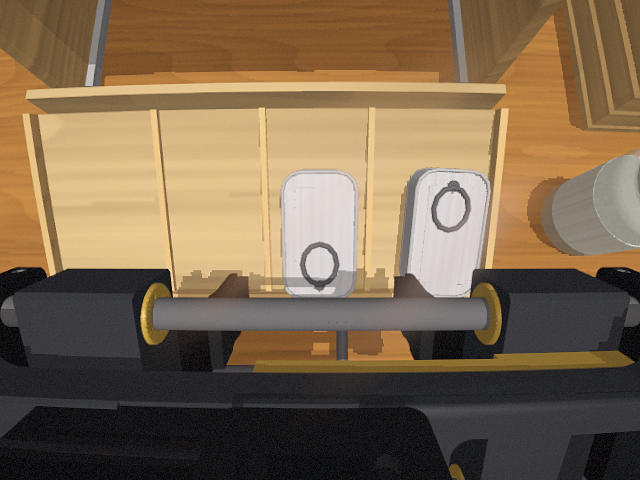

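```bash
python3 -m creep '{"dp":[[0,0,-3],[0,0,0],[0,0,0],[-3,0,0],[-3,0,0],[-3,0,0],[0,0,0],[0,0,0],[0,0,0],[0,0,0],[0,0,0],[0,0,0],[0,0,0],[0,0,0],[0,0,0]],"turn":[[-7.3,0,0],[-7.3,0,0],[-7.4,0,0],[0,0,-8.2],[0,0,-8.2],[0,0,-8.2],[0,0,-8.2],[0,0,-8.2],[0,0,-8.2],[0,0,-8.2],[0,0,-8.2],[0,0,-8.2],[0,0,-8.2],[0,0,-8],[0,0,0]]}' -1;python3 -c "
from h import *
st()"
```

```text
time: 45.9
position: [0.4904, -0.1561, 0.1932]
tool_rot: [1.0, 0.001, 0.008, -0.004]
ft_force: [0.4, -0.0, 0.2]
grip_width: 0.087
t45.90 p [ 490.4 -156.1  193.2] q [-0.53  0.42  1.75  0.02  0.97 -0.54] F [ 0.4 -0.   0.2] g 87.0
X [1.    0.001 0.015] Y [ 0.002 -1.    -0.007] Z [ 0.015  0.007 -1.   ]
```

```bash
python3 -m creep '{"dp":[[0,-3,0],[0,-4.5,0],[1,-4.5,0],[1,-4.5,0],[1,-4.5,0],[1,-4.5,0],[1,-4.5,0],[1,-4.5,0],[1,-4.5,0],[1,-4.5,0],[0.5,-3.1,0],[0,-2,0],[0,0,0],[0,0,0]],"turn":[[0,0,0],[0,0,0],[0,0,0],[0,0,0],[0,0,0],[0,0,0],[0,0,0],[0,0,0],[0,0,0],[0,0,0],[0,0,0],[0,0,0],[0,0,0],[0,0,0]]}' -1;python3 -c "
from h import *
st();snap('wrist','s_w.png')
for r in robot.masks_of('tin_1','wrist'):
    ys,xs=np.nonzero(r['pixels']); print(round(r['confidence'],2),xs.mean().round(),ys.mean().round(),len(xs),np.round(rect('wrist',r['pixels'],.028),1))"
```

```text
time: 47.3
position: [0.5746, 0.3286, 0.198]
tool_rot: [1.0, 0.0, 0.008, -0.002]
ft_force: [0.4, -0.1, -0.2]
grip_width: 0.0872
t47.30 p [574.6 328.6 198. ] q [ 0.35  0.6   1.37 -0.    1.16  0.35] F [ 0.4 -0.1 -0.2] g 87.2
X [1.    0.001 0.016] Y [ 0.001 -1.    -0.003] Z [ 0.016  0.003 -1.   ]
0.88 332.0 46.0 8022 [586.  493.7 106.3  64.4 -46.4]
0.85 321.0 203.0 6532 [578.  350.1 104.5  60.3 -87.3]
0.57 156.0 194.0 7393 [421.3 359.2 105.4  69.1 -77. ]
```

View pics/s_w.png

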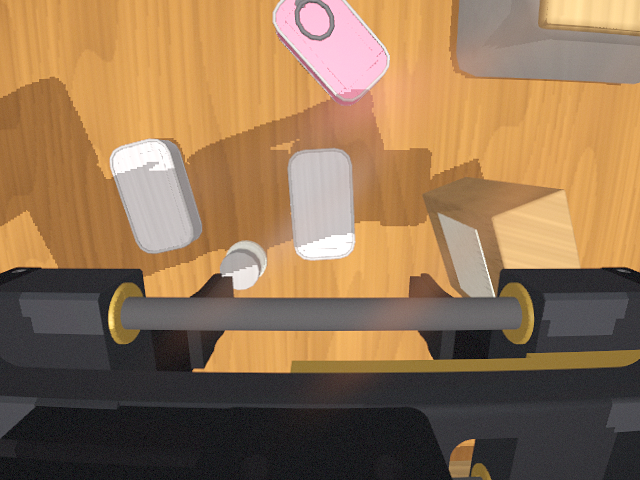

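```bash
python3 -c "
from h import *
print(ray('top',[[158,166],[195,155],[203,171],[168,183]],.15)*1000)
print(ray('wrist',[[424,190],[469,178],[563,190]],.15)*1000)
import cv2
im=robot.camera('top')[:,:,::-1]; cv2.imwrite('pics/s_t.png',cv2.resize(im[130:310,90:290],None,fx=4,fy=4))"
```

```text
[[723.05942476 367.22376639 150.        ]
 [754.4670704  272.99188492 150.        ]
 [712.21377674 250.41258632 150.        ]
 [678.54791651 339.15404987 150.        ]]
[[637.86950733 374.85558575 150.        ]
 [665.01400109 382.17854837 150.        ]
 [726.2667577  375.49667736 150.        ]]
```

View pics/s_t.png

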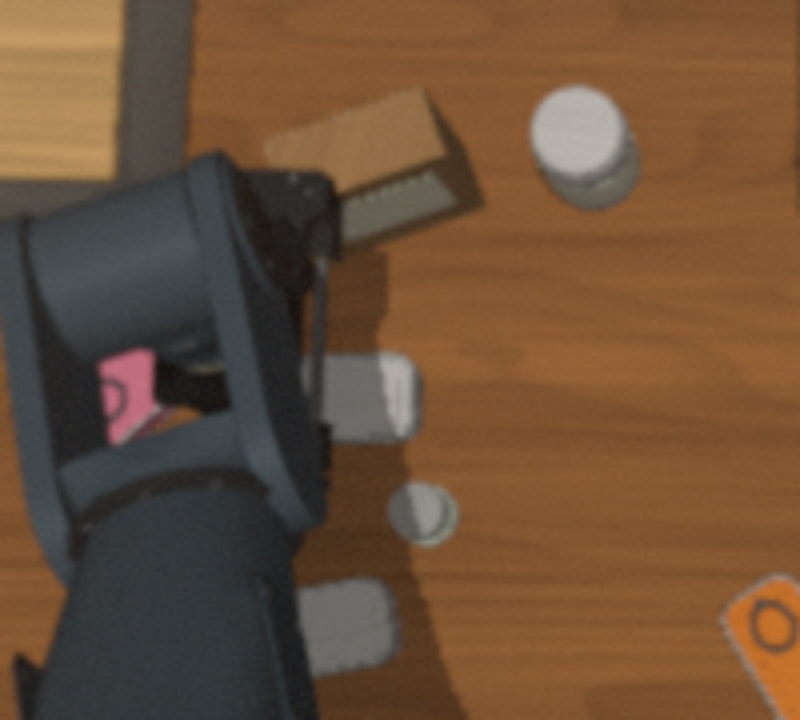

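```bash
python3 -c "
from h import *
print(ray('top',[[137,185],[38,185]],.0)*1000)
print(ray('wrist',[[458,80],[424,190],[495,300]],.0)*1000)"
```

```text
[[705.48941275 467.15727925   0.        ]
 [699.53806947 745.25797071   0.        ]]
[[712.71221698 469.29072627   0.        ]
 [685.24441913 361.93775438   0.        ]
 [775.98843888 238.6681105    0.        ]]
```

```bash
python3 -m creep '{"dp":[[0.2,-2.9,0],[0,0,0],[0,0,0],[0,0,0],[0,0,0],[0,-2,2.4],[0,-2.4,3],[0,-2.4,3],[0,-2.4,3],[0,-1.8,2],[0,-1,1],[0,0,0],[0,0,0]],"turn":[[0,-0.9,-2.7],[-8,0,0],[-8,0,0],[-8,0,0],[-8,0,0],[-8,0,0],[0,0,0],[0,0,0],[0,0,0],[0,0,0],[0,0,0],[0,0,0],[0,0,0]]}' -1;python3 -c "
from h import *
st();snap('wrist','t_w.png')"
```

```text
time: 48.75
position: [0.5787, 0.3629, 0.0134]
tool_rot: [0.94, 0.022, 0.01, 0.34]
ft_force: [0.2, 0.2, -0.1]
grip_width: 0.0872
t48.75 p [578.7 362.9  13.4] q [ 0.64  1.08  1.06 -0.57  1.46  0.79] F [ 0.2  0.2 -0.1] g 87.2
X [0.999 0.048 0.004] Y [ 0.034 -0.769  0.639] Z [ 0.034 -0.638 -0.769]
```

View pics/t_w.png

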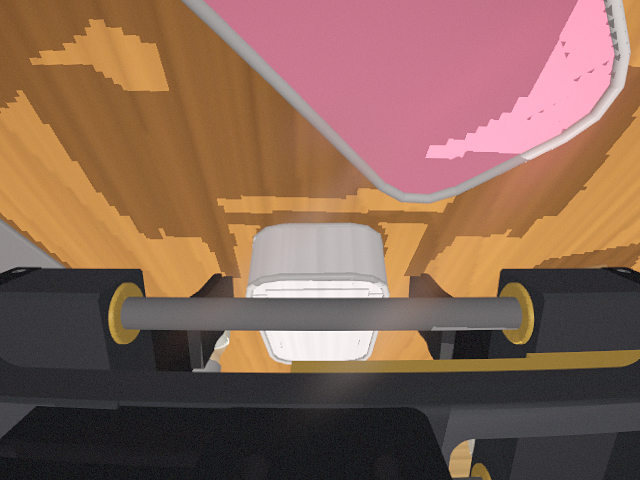

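```bash
python3 -m creep '{"dp":[[0,-0.2,0.2],[0,0,0],[0,0,0],[0,0,0],[0,0,0],[0,0,0],[0,0,0],[0,0.6,-0.8],[0,1.6,-2],[0,2.5,-3],[0,2.5,-3],[0,2.5,-3],[0,0,0]],"turn":[[0,0,0],[0,0,0],[0,0,0],[0,0,0],[0,0,0],[0,0,0],[0,0,0],[0,0,0],[0,0,0],[0,0,0],[0,0,0],[0,0,0],[0,0,0]]}' 1 40;python3 -m creep '{"dp":[[-1,2.5,2],[-1.2,3,2.5],[-1.2,3,2.5],[-1.2,2.5,2],[0,0.5,0.5],[0,0,0]],"turn":[[0,0,0],[0,0,0],[0,0,0],[0,0,0],[0,0,0],[0,0,0]]}'; python3 -c "
from h import *
st();snap('wrist','u_w.png')"
```

```text
time: 50.1
position: [0.5803, 0.366, 0.1694]
tool_rot: [0.941, 0.021, 0.015, 0.337]
ft_force: [0.7, 1.0, 0.0]
grip_width: 0.0597
time: 50.7
position: [0.5381, 0.2117, 0.1619]
tool_rot: [0.94, 0.022, 0.009, 0.34]
ft_force: [0.1, 0.3, -2.0]
grip_width: 0.0598
t50.70 p [538.1 211.7 161.9] q [ 0.49  0.74  1.42 -0.63  1.37  0.7 ] F [ 0.1  0.3 -2. ] g 59.8
X [0.999 0.047 0.001] Y [ 0.035 -0.768  0.639] Z [ 0.031 -0.638 -0.769]
```

View pics/u_w.png

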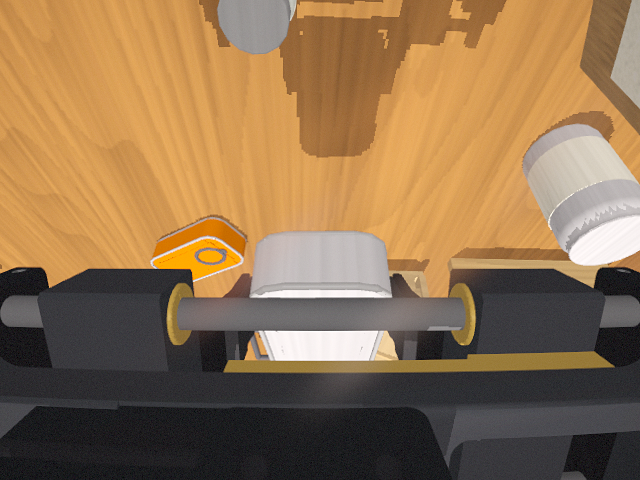

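```bash
python3 -m creep '{"dp":[[0,0,0],[0,0,0],[0,0,0],[0,0,0],[0,0,0],[0,0,0],[0,0,0],[0,0,0],[0,0,0],[0,0,0],[0,0,0],[0,0,0],[0,0,0]],"turn":[[8.2,0,0],[8.2,0,0],[8.2,0,0],[8.2,0,0],[8.2,0,0],[8.2,0,0],[8.2,0,0],[8.2,0,0],[8.2,0,0],[8.2,0,0],[8,0,0],[0,0,0],[0,0,0]]}' 1 40;python3 -c "
from h import *
st();snap('wrist','v_w.png')
im=snap('scene','v_s.png',(190,100,430,280),3.3)"
```

```text
time: 52.05
position: [0.5392, 0.2128, 0.1614]
tool_rot: [0.906, 0.023, -0.01, -0.423]
ft_force: [-0.8, -0.1, -0.8]
grip_width: 0.0594
t52.05 p [539.2 212.8 161.4] q [-0.24  0.69  1.75  0.9   1.22 -0.85] F [-0.8 -0.1 -0.8] g 59.4
X [0.999 0.049 0.002] Y [ 0.033 -0.64  -0.767] Z [-0.036  0.766 -0.641]
```

View pics/v_w.png

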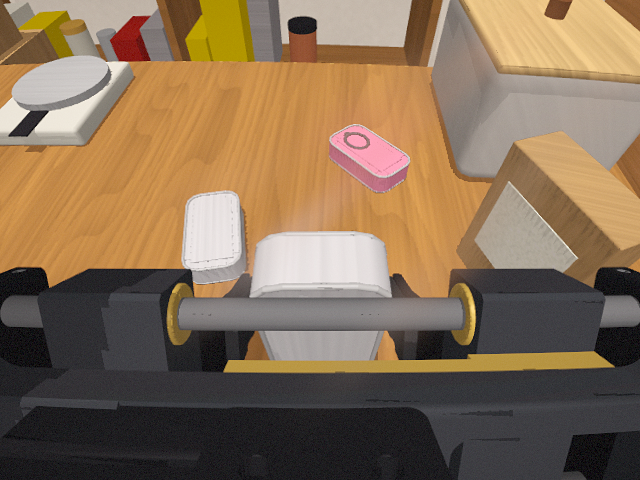

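View pics/v_s.png

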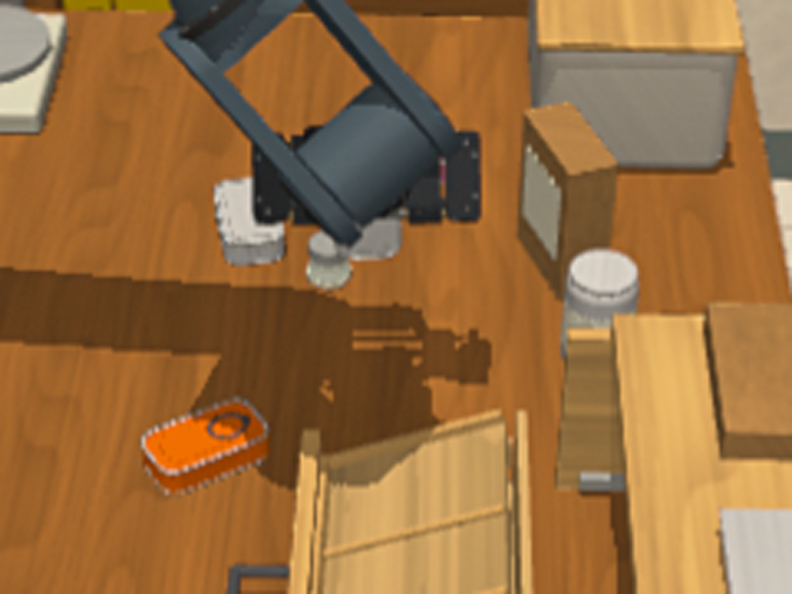

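```bash
python3 -c "
from h import *
o=robot.get_obs(); M=R.from_quat(o['tool_rot']).as_matrix(); p=o['position']
a=np.radians(-39.8)
# grasp-time tool axes (yz plane)
Y=np.array([0,-np.cos(a),-np.sin(a)]);Z=np.array([0,np.sin(a),-np.cos(a)]);X=np.array([1,0,0]);G=np.c_[X,Y,Z]
for ty in (361,364,367):
  for slip in (0,5,10):
    t=np.array([0,ty,10.5]); pts=np.array([[0,349.5+53,0],[0,349.5+53,28],[0,349.5-53,28]])
    g=np.array([0,ty,10.5])-19*Z
    S=R.from_rotvec([np.radians(slip),0,0]).as_matrix()
    pts=(pts-g)@S.T+g
    L=(pts-t)@G/1000
    print(ty,slip,proj('wrist',L@M.T+p)[:,1].round(), 'z', ((L@M.T+p)[:,2]*1000).round())
"
```

```text
361 0 [224. 282. 368.] z [204. 204.  98.]
361 5 [225. 289. 358.] z [206. 204.  98.]
361 10 [228. 296. 347.] z [208. 203.  99.]
364 0 [228. 286. 370.] z [201. 201.  95.]
364 5 [230. 292. 359.] z [203. 201.  95.]
364 10 [232. 298. 348.] z [205. 200.  96.]
367 0 [233. 290. 371.] z [198. 198.  92.]
367 5 [233. 295. 360.] z [200. 198.  92.]
367 10 [235. 301. 349.] z [202. 198.  93.]
```

```bash
python3 -m creep '{"dp":[[0,1.6,1.3],[0,2,1.7],[0,1.8,1.5],[0,0.9,0.75],[0,0.3,0.25],[0,0,0]],"turn":[[0,0,0],[0,0,0],[0,0,0],[0,0,0],[0,0,0],[0,0,0]]}'; python3 -m creep '{"dp":[[0,0.15,0.13],[0,0.15,0.13],[0,0,0]],"turn":[[0,0,0],[0,0,0],[0,0,0]]}'; python3 -m creep '{"dp":[[0,0.15,0.13],[0,0,0]],"turn":[[0,0,0],[0,0,0]]}'
```

```text
time: 52.75
position: [0.5388, 0.2137, 0.077]
tool_rot: [0.905, 0.023, -0.009, -0.425]
ft_force: [0.4, 0.0, -1.1]
grip_width: 0.06
time: 53.05
position: [0.539, 0.213, 0.0729]
tool_rot: [0.905, 0.023, -0.009, -0.424]
ft_force: [0.5, -0.2, -0.6]
grip_width: 0.0596
time: 53.25
position: [0.5388, 0.2131, 0.0705]
tool_rot: [0.905, 0.023, -0.009, -0.425]
ft_force: [0.3, 0.6, -1.5]
grip_width: 0.0599
```

```bash
python3 -m creep '{"dp":[[0,0.12,0.1],[0,0,0]],"turn":[[0,0,0],[0,0,0]]}'; python3 -m creep '{"dp":[[0,0.12,0.1],[0,0,0]],"turn":[[0,0,0],[0,0,0]]}'; python3 -m creep '{"dp":[[0,0.12,0.1],[0,0,0]],"turn":[[0,0,0],[0,0,0]]}'
```

```text
time: 53.45
position: [0.5387, 0.2131, 0.0688]
tool_rot: [0.905, 0.022, -0.009, -0.425]
ft_force: [0.2, -0.5, -1.8]
grip_width: 0.0599
time: 53.65
position: [0.5387, 0.2132, 0.0672]
tool_rot: [0.905, 0.023, -0.009, -0.425]
ft_force: [0.8, 0.0, -1.3]
grip_width: 0.0595
time: 53.85
position: [0.5388, 0.2133, 0.0668]
tool_rot: [0.905, 0.023, -0.009, -0.426]
ft_force: [-0.3, -2.1, 4.4]
grip_width: 0.0598
```

Contact. Release and retreat.

```bash
python3 -m creep '{"dp":[[0,0.05,0.05],[0,0,0],[0,0,0],[0,0,0],[0,0,-1.5],[0,0,-3],[0,0,-4],[0,0,-4],[0,0,0]],"turn":[[0,0,0],[0,0,0],[0,0,0],[0,0,0],[0,0,0],[0,0,0],[0,0,0],[0,0,0],[0,0,0]]}' -0.8;python3 -c "
from h import *
st();snap('wrist','w_w.png')
snap('top','w_t.png',(150,200,310,320),4)"
```

```text
time: 54.75
position: [0.5467, 0.1125, 0.1479]
tool_rot: [0.906, 0.022, -0.004, -0.423]
ft_force: [0.5, -0.2, -0.4]
grip_width: 0.0783
t54.75 p [546.7 112.5 147.9] q [-0.41  0.72  1.71  0.8   1.3  -0.93] F [ 0.5 -0.2 -0.4] g 78.3
X [0.999 0.043 0.011] Y [ 0.036 -0.641 -0.766] Z [-0.026  0.766 -0.642]
```

View pics/w_w.png

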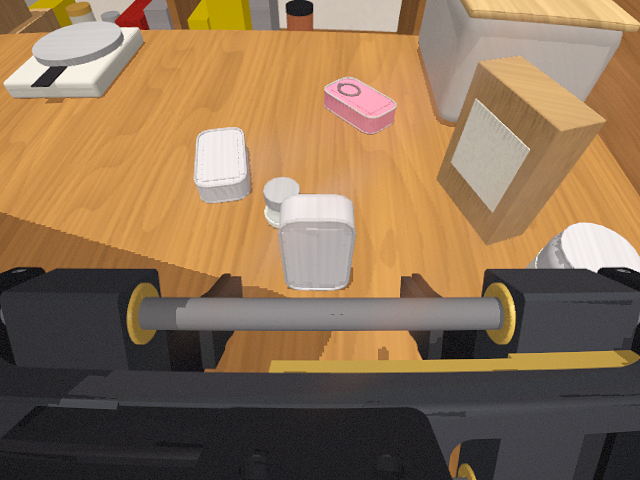

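View pics/w_t.png

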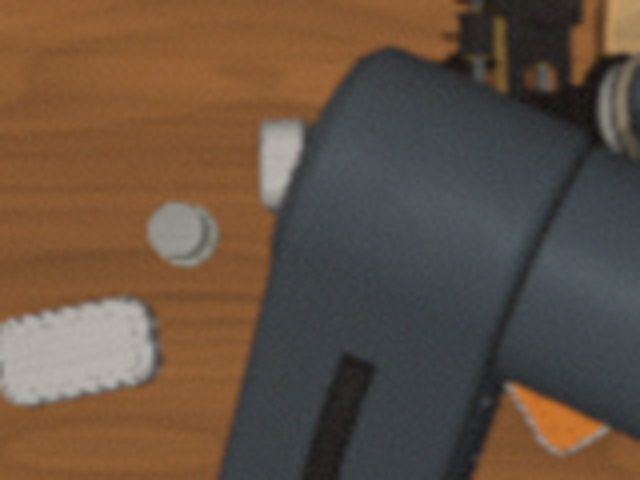

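```bash
python3 -m creep '{"dp":[[0,-2.1,-1.8],[-0.5,-2.1,-1.8],[-0.5,-3,3.6],[0,-3,3.6],[0,-3,3.6],[0,-3,3.6],[0,0,0]],"turn":[[0,0,0],[0,0,0],[0,0,0],[0,0,0],[0,0,0],[0,0,0],[0,0,0]]}' -0.8; python3 -m creep '{"dp":[[0,0,0],[0,0,0],[0,0,0],[0,0,0],[0,0,0],[0,0,0],[0,0,0],[0,0,0],[0,0,0],[0,0,0],[0,0,0],[0,0,0],[0,0,0],[0,0,0]],"turn":[[-8,0,0],[-8,0,0],[-8,0,0],[-8,0,0],[-8,0,0],[-8,0,0],[-8,0,0],[-8,0,0],[-8,0,0],[-8,0,0],[-8,0,0],[-7,0,0],[0,0,0],[0,0,0]]}' -0.8;python3 -c "
from h import *
st();snap('wrist','x_w.png');snap('top','x_t.png',(150,200,310,320),4)"
```

```text
time: 55.55
position: [0.5188, 0.3092, 0.1999]
tool_rot: [0.905, 0.026, -0.013, -0.425]
ft_force: [-0.2, -0.4, 0.2]
grip_width: 0.0783
time: 56.95
position: [0.5232, 0.3029, 0.199]
tool_rot: [0.924, 0.023, 0.009, 0.381]
ft_force: [0.0, -0.0, 0.6]
grip_width: 0.0784
t56.95 p [523.2 302.9 199. ] q [ 0.64  0.79  1.23 -0.63  1.61  0.72] F [ 0.  -0.   0.6] g 78.4
X [ 0.999  0.05  -0.   ] Y [ 0.036 -0.709  0.704] Z [ 0.035 -0.703 -0.71 ]
```

View pics/x_w.png

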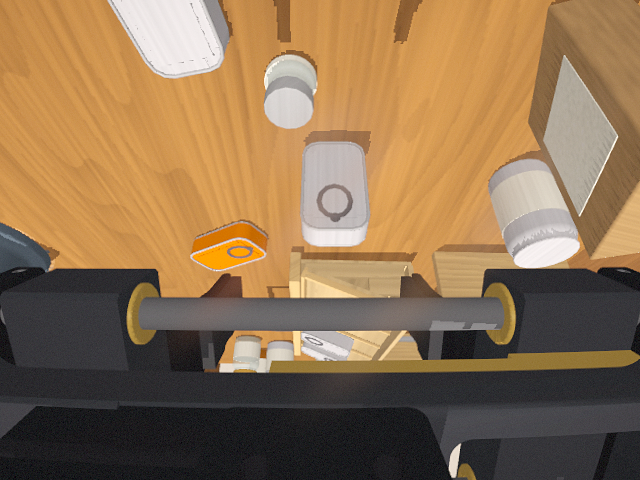

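View pics/x_t.png

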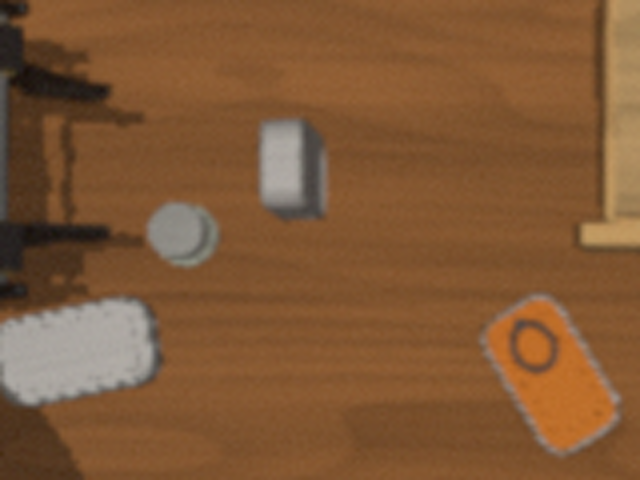

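```bash
python3 -m creep '{"dp":[[1.2,-1.7,0],[0,0,3.5],[0,0,4],[0,0,4],[0,0,3],[0,0,1.3],[0,0,0],[0,0,0]],"turn":[[0,0,0],[0,0,0],[0,0,0],[0,0,0],[0,0,0],[0,0,0],[0,0,0],[0,0,0]]}' -0.8 40; python3 -c "
from h import *
st();snap('wrist','y_w.png')"
```

```text
time: 57.85
position: [0.5423, 0.2052, 0.0778]
tool_rot: [0.925, 0.021, 0.012, 0.38]
ft_force: [-0.8, -0.1, -1.1]
grip_width: 0.0781
t57.85 p [542.3 205.2  77.8] q [ 0.5   0.89  1.43 -0.71  1.31  0.82] F [-0.8 -0.1 -1.1] g 78.1
X [0.999 0.048 0.006] Y [ 0.03  -0.711  0.703] Z [ 0.038 -0.702 -0.712]
```

View pics/y_w.png

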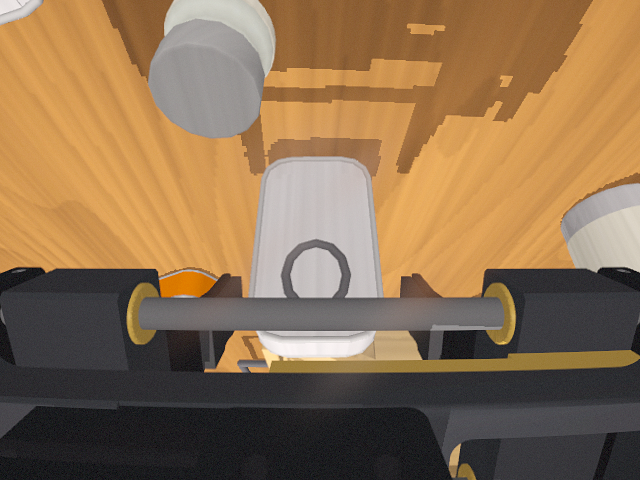

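```bash
python3 -m creep '{"dp":[[0,0,0.4],[0,0,0],[0,0,0],[0,0,0],[0,0,0],[0,0,0],[0,0,0],[0,0.7,-0.7],[0,1.4,-1.4],[0,2.1,-2.1],[0,2.1,-2.1],[0,2.1,0.7],[0,1.3,1.8],[0,0,0]],"turn":[[0,0,0],[0,0,0],[0,0,0],[0,0,0],[0,0,0],[0,0,0],[0,0,0],[0,0,0],[0,0,0],[0,0,0],[0,0,0],[0,0,0],[0,0,0],[0,0,0]]}' 1 40; python3 -m creep '{"dp":[[0,0,0],[0,0,0],[0,0,0],[0,0,0],[0,0,0],[0,0,0],[0,0,0],[0,0,0],[0,0,0],[0,0,0],[0,0,0],[0,0,0],[0,0,0]],"turn":[[8.2,0,0],[8.2,0,0],[8.2,0,0],[8.2,0,0],[8.2,0,0],[8.2,0,0],[8.2,0,0],[8.2,0,0],[8.2,0,0],[8.2,0,0],[8,0,0],[0,0,0],[0,0,0]]}';python3 -c "
from h import *
st();snap('wrist','z_w.png')"
```

```text
time: 59.3
position: [0.5422, 0.1564, 0.1696]
tool_rot: [0.924, 0.021, 0.009, 0.381]
ft_force: [-0.4, 0.2, -1.6]
grip_width: 0.0599
time: 60.6
position: [0.5428, 0.159, 0.1681]
tool_rot: [0.923, 0.022, -0.009, -0.384]
ft_force: [0.6, 0.7, -1.1]
grip_width: 0.0598
t60.60 p [542.8 159.  168.1] q [-0.3   0.65  1.73  0.78  1.23 -0.8 ] F [ 0.6  0.7 -1.1] g 59.8
X [0.999 0.048 0.001] Y [ 0.034 -0.705 -0.709] Z [-0.033  0.708 -0.706]
```

View pics/z_w.png

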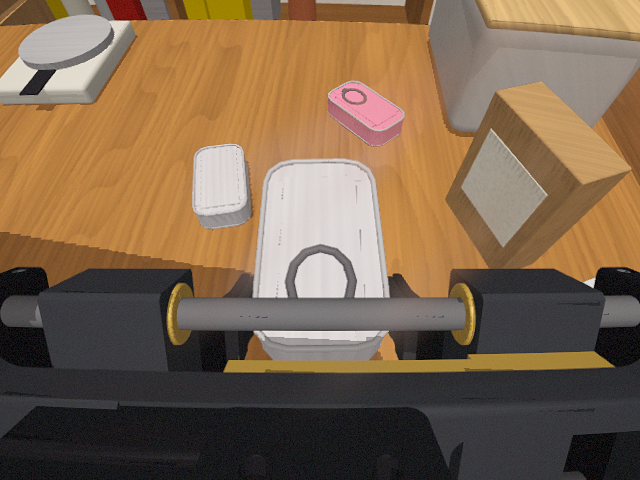

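```bash
python3 -m creep '{"dp":[[0,2.1,2.1],[0,2.1,2.1],[0,2.1,2.1],[0,2.1,2.1],[0,1.6,1.6],[0,0.6,0.6],[0,0,0]],"turn":[[0,0,0],[0,0,0],[0,0,0],[0,0,0],[0,0,0],[0,0,0],[0,0,0]]}'; python3 -m creep '{"dp":[[0,0.15,0.15],[0,0.15,0.15],[0,0,0]],"turn":[[0,0,0],[0,0,0],[0,0,0]]}'; python3 -m creep '{"dp":[[0,0.15,0.15],[0,0,0]],"turn":[[0,0,0],[0,0,0]]}'
```

```text
time: 61.35
position: [0.5432, 0.1617, 0.0189]
tool_rot: [0.923, 0.024, -0.009, -0.384]
ft_force: [-0.3, 0.3, -1.8]
grip_width: 0.0598
time: 61.65
position: [0.544, 0.1604, 0.0154]
tool_rot: [0.923, 0.023, -0.007, -0.384]
ft_force: [-0.1, -1.1, -1.5]
grip_width: 0.0598
time: 61.85
position: [0.5436, 0.1603, 0.0127]
tool_rot: [0.923, 0.023, -0.008, -0.385]
ft_force: [-0.2, 0.8, -1.4]
grip_width: 0.0595
```

```bash
python3 -m creep '{"dp":[[0,0.12,0.12],[0,0,0]],"turn":[[0,0,0],[0,0,0]]}'; python3 -m creep '{"dp":[[0,0.12,0.12],[0,0,0]],"turn":[[0,0,0],[0,0,0]]}'
```

```text
time: 62.05
position: [0.5434, 0.1604, 0.0107]
tool_rot: [0.923, 0.023, -0.008, -0.385]
ft_force: [-0.2, -0.1, -1.1]
grip_width: 0.0594
time: 62.25
position: [0.5434, 0.1605, 0.0089]
tool_rot: [0.923, 0.023, -0.008, -0.385]
ft_force: [-0.3, 0.2, -0.9]
grip_width: 0.0596
```

```bash
python3 -m creep '{"dp":[[0,0.05,0.05],[0,0,0],[0,0,0],[0,0,-1],[0,0,-3],[0,-2,-4],[0,-3,-3],[0,-3,-3],[0,-3,0],[0,-3,3],[0,0,0],[0,0,0],[0,0,0]],"turn":[[0,0,0],[0,0,0],[0,0,0],[0,0,0],[0,0,0],[0,0,0],[-8,0,0],[-8,0,0],[-8,0,0],[-8,0,0],[-8,0,0],[-4.8,0,2.5],[0,0,0]]}' -1;  python3 -c "
from h import *
st();snap('wrist','aa_w.png')
for r in robot.masks_of('tin_1','wrist'):
    ys,xs=np.nonzero(r['pixels']); print(round(r['confidence'],2),xs.mean().round(),ys.mean().round(),len(xs),np.round(rect('wrist',r['pixels'],.028),1))"
```

```text
time: 63.55
position: [0.5411, 0.1907, 0.162]
tool_rot: [1.0, 0.005, 0.001, -0.004]
ft_force: [-0.1, 0.2, -0.7]
grip_width: 0.0872
t63.55 p [541.1 190.7 162. ] q [0.14 0.53 1.63 0.01 0.98 0.12] F [-0.1  0.2 -0.7] g 87.2
X [1.    0.01  0.002] Y [ 0.01  -1.    -0.008] Z [ 0.002  0.008 -1.   ]
0.79 321.0 241.0 7571 [541.1 182.6 102.3  60.5 -87.5]
0.63 172.0 49.0 8316 [422.8 340.9  86.9  66.8 -77.5]
0.6 222.0 360.0 735 [451.7  66.8  36.1  32.5  65.3]
```

View pics/aa_w.png

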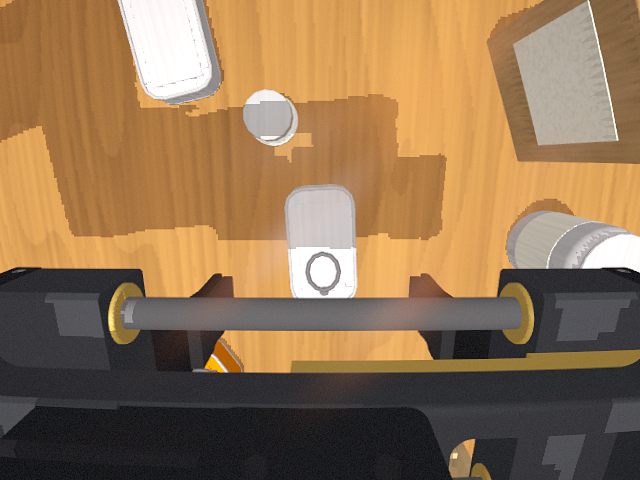

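```bash
python3 -m creep '{"dp":[[0,0.9,0],[0,0,4],[0,0,4],[0,0,4],[0,0,3],[0,0,0.8],[0,0,0]],"turn":[[-0.5,0,-1.9],[0,0,0],[0,0,0],[0,0,0],[0,0,0],[0,0,0],[0,0,0]]}' -1 35; python3 -m creep '{"dp":[[0,0,0],[0,0,0],[0,0,0],[0,0,0],[0,0,0],[0,0,0],[0,0,-3],[0,0,-4],[0,0,-4],[0,0,-4],[0,0,-3],[0,0,0]],"turn":[[0,0,0],[0,0,0],[0,0,0],[0,0,0],[0,0,0],[0,0,0],[0,0,0],[0,0,0],[0,0,0],[0,0,0],[0,0,0],[0,0,0]]}' 1 35; python3 -m creep '{"dp":[[0,0,0],[0,0,0],[0,0,0],[0,0,0],[0,0,0],[0,0,0],[0,0,0],[0,0,0],[0,0,0],[0,0,0],[0,0,0],[0,0,0],[0,0,0]],"turn":[[0,0,8.4],[0,0,8.4],[0,0,8.4],[0,0,8.4],[0,0,8.4],[0,0,8.4],[0,0,8.4],[0,0,8.4],[0,0,8.4],[0,0,8.4],[0,0,8.4],[0,0,0],[0,0,0]]}'; python3 -c "
from h import *
st()"
```

```text
time: 64.35
position: [0.5411, 0.1771, 0.0024]
tool_rot: [1.0, 0.018, -0.001, 0.0]
ft_force: [0.8, -0.1, -0.1]
grip_width: 0.0871
time: 65.55
position: [0.5445, 0.18, 0.1873]
tool_rot: [1.0, 0.019, 0.005, -0.0]
ft_force: [1.0, -0.3, -1.8]
grip_width: 0.06
time: 66.85
position: [0.5408, 0.1792, 0.1816]
tool_rot: [-0.707, 0.707, 0.0, -0.001]
ft_force: [-0.1, -0.7, -1.2]
grip_width: 0.0599
t66.85 p [540.8 179.2 181.6] q [ 0.12  0.51  1.61 -0.    1.02  1.7 ] F [-0.1 -0.7 -1.2] g 59.9
X [-0.    -1.     0.001] Y [-1.     0.     0.002] Z [-0.002 -0.001 -1.   ]
```

```bash
python3 -m creep '{"dp":[[3,0,0],[4.5,0,0],[4.5,-0.6,0],[4.5,-0.6,0],[4.5,-0.6,0],[4.5,-0.4,0],[4.5,0,0],[2.7,0,0],[1,0,0],[0,0,0],[0,0,0]],"turn":[[0,0,0],[0,0,0],[0,0,0],[0,0,0],[0,0,0],[0,0,0],[0,0,0],[7.3,0,0],[7.3,0,0],[7.3,0,0],[0,0,0]]}'; python3 -m creep '{"dp":[[0,1.4,3],[0,1,3],[0,1,3],[0,1,2],[0,0,0],[0,0,0]],"turn":[[0,0,0],[0,0,0],[0,0,0],[0,0,0],[0,0,0],[0,0,0]]}'; python3 -c "
from h import *
st();snap('wrist','bb_w.png')"
```

```text
time: 67.95
position: [0.557, -0.1561, 0.1804]
tool_rot: [-0.693, 0.697, -0.13, 0.133]
ft_force: [-1.7, 0.5, -1.6]
grip_width: 0.0599
time: 68.55
position: [0.5641, -0.1575, 0.0645]
tool_rot: [-0.694, 0.695, -0.135, 0.134]
ft_force: [1.3, 0.2, -1.3]
grip_width: 0.0596
t68.55 p [ 564.1 -157.5   64.5] q [-0.57  0.65  1.94  0.75  0.3   0.3 ] F [ 1.3  0.2 -1.3] g 59.6
X [-0.002 -1.    -0.   ] Y [-0.928  0.001 -0.374] Z [ 0.374 -0.001 -0.928]
```

View pics/bb_w.png

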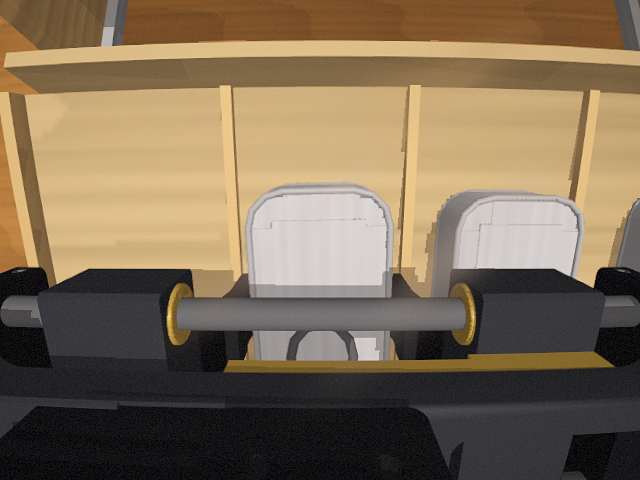

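```bash
python3 -m creep '{"dp":[[0,0,0.4],[0,0,0.4],[0,0,0.3],[0,0,0]],"turn":[[0,0,0],[0,0,0],[0,0,0],[0,0,0]]}';  python3 -m creep '{"dp":[[0,0,0.15],[0,0,0]],"turn":[[0,0,0],[0,0,0]]}'
```

```text
time: 69.0
position: [0.5672, -0.1579, 0.0545]
tool_rot: [-0.693, 0.695, -0.135, 0.134]
ft_force: [-0.7, 0.8, -1.4]
grip_width: 0.0599
time: 69.2
position: [0.5678, -0.158, 0.0535]
tool_rot: [-0.693, 0.695, -0.135, 0.134]
ft_force: [-0.1, -0.5, 1.2]
grip_width: 0.0596
```

```bash
python3 -m creep '{"dp":[[0,0.2,0.1],[0,0.2,0],[0,0,0]],"turn":[[0,0,0],[0,0,0],[0,0,0]]}';python3 -m creep '{"dp":[[0,0.2,0],[0,0,0]],"turn":[[0,0,0],[0,0,0]]}'; python3 -m creep '{"dp":[[0,0.2,-0.05],[0,0,0]],"turn":[[0,0,0],[0,0,0]]}'
```

```text
time: 69.5
position: [0.566, -0.1586, 0.0527]
tool_rot: [-0.692, 0.695, -0.137, 0.135]
ft_force: [0.7, 1.4, 9.9]
grip_width: 0.0599
time: 69.7
position: [0.5647, -0.1589, 0.0523]
tool_rot: [-0.692, 0.695, -0.138, 0.135]
ft_force: [1.2, 1.6, 10.9]
grip_width: 0.0598
time: 69.9
position: [0.5644, -0.1592, 0.0523]
tool_rot: [-0.691, 0.696, -0.138, 0.136]
ft_force: [7.9, 1.7, 5.5]
grip_width: 0.0597
```

```bash
python3 -m creep '{"dp":[[0,0.1,0],[0,0,0]],"turn":[[0,0,0],[0,0,0]]}';python3 -m creep '{"dp":[[0,-0.1,0.05],[0,0,0],[0,0,0],[0,0,0],[0,0,0],[0,0,-2],[0,0,-3],[0,0,-4],[0,0,-4],[0,0,0]],"turn":[[0,0,0],[0,0,0],[0,0,0],[0,0,0],[0,0,0],[0,0,0],[0,0,0],[0,0,0],[0,0,0],[0,0,0]]}' -0.65;python3 -c "
from h import *
st()
snap('wrist','cc_w.png')"
```

```text
time: 70.1
position: [0.5642, -0.1594, 0.0521]
tool_rot: [-0.692, 0.696, -0.139, 0.136]
ft_force: [10.5, 4.2, 7.5]
grip_width: 0.0596
time: 71.1
position: [0.5117, -0.1585, 0.1734]
tool_rot: [-0.693, 0.695, -0.138, 0.134]
ft_force: [-0.3, -0.0, -0.4]
grip_width: 0.0719
t71.10 p [ 511.7 -158.5  173.4] q [-0.64  0.39  1.99  0.49  0.49  0.53] F [-0.3 -0.  -0.4] g 71.9
X [-0.004 -1.     0.005] Y [-0.926  0.002 -0.378] Z [ 0.378 -0.006 -0.926]
```

View pics/cc_w.png

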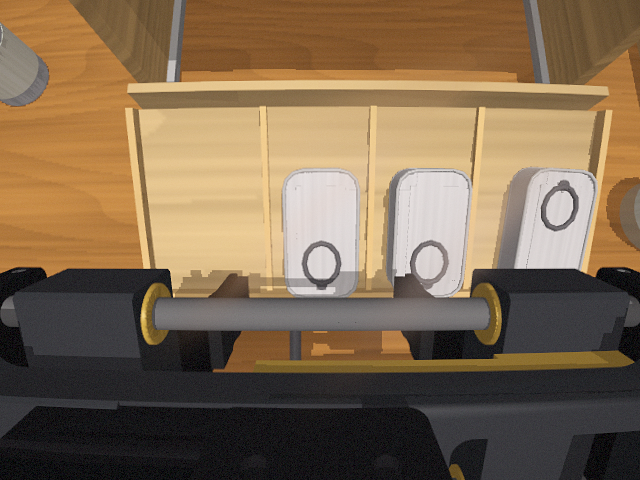

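```bash
python3 -m creep '{"dp":[[0,0,-3],[0,0,0],[0,0,0],[-4,0,0],[-4,0,0],[-4,0,0],[0,0,0],[0,0,0],[0,0,0],[0,0,0],[0,0,0],[0,0,0],[0,0,0],[0,0,0],[0,0,0]],"turn":[[-7.3,0,0],[-7.3,0,0],[-7.4,0,0],[0,0,-8.2],[0,0,-8.2],[0,0,-8.2],[0,0,-8.2],[0,0,-8.2],[0,0,-8.2],[0,0,-8.2],[0,0,-8.2],[0,0,-8.2],[0,0,-8.2],[0,0,-8],[0,0,0]]}' -1;python3 -c "
from h import *
st()"
```

```text
time: 72.65
position: [0.4867, -0.037, 0.1895]
tool_rot: [1.0, 0.001, 0.014, -0.004]
ft_force: [0.6, -0.7, -0.0]
grip_width: 0.087
t72.65 p [486.7 -37.  189.5] q [-0.32  0.38  1.82  0.02  0.91 -0.33] F [ 0.6 -0.7 -0. ] g 87.0
X [1.    0.002 0.028] Y [ 0.002 -1.    -0.008] Z [ 0.028  0.008 -1.   ]
```

```bash
python3 -m creep '{"dp":[[0,-3,0],[-0.9,-4.5,0],[-1,-4.5,0],[-1,-4.5,0],[-1,-4.5,0],[-1,-4.5,0],[-1,-4.5,0],[-0.8,-4.2,0],[0,-2,0],[0,-1,0],[0,0,0],[0,0,0]],"turn":[[0,-1.6,0],[0,0,0],[0,0,0],[0,0,0],[0,0,0],[0,0,0],[0,0,0],[0,0,0],[0,0,-6],[0,0,-6],[0,0,0],[0,0,0]]}' -1;python3 -c "
from h import *
st();snap('wrist','dd_w.png')
for r in robot.masks_of('tin_1','wrist'):
    ys,xs=np.nonzero(r['pixels']); print(round(r['confidence'],2),xs.mean().round(),ys.mean().round(),len(xs),np.round(rect('wrist',r['pixels'],.028),1))"
```

```text
time: 73.85
position: [0.4179, 0.334, 0.1925]
tool_rot: [0.995, 0.104, 0.001, -0.003]
ft_force: [0.4, 0.0, -0.4]
grip_width: 0.0872
t73.85 p [417.9 334.  192.5] q [0.46 0.45 1.69 0.01 1.   0.25] F [ 0.4  0.  -0.4] g 87.2
X [0.978 0.207 0.002] Y [ 0.207 -0.978 -0.005] Z [ 0.001  0.006 -1.   ]
0.75 323.0 201.0 6983 [415.2 358.8 107.   60.1 -77. ]
0.66 533.0 95.0 8975 [581.6 491.8 106.3  73.2 -46.3]
```

View pics/dd_w.png

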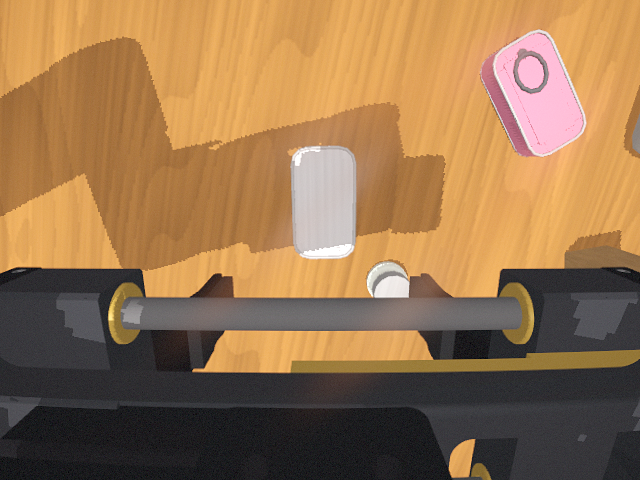

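```bash
python3 -m creep '{"dp":[[0.3,0,0],[0,0,0],[0,0,0],[0,0,0],[0,-2.5,3],[0,-2.5,3.5],[0,-2.5,3.5],[0,-2,3],[0,-1.2,1.9],[0,0,0],[0,0,0]],"turn":[[-7.5,0,-1],[-7.5,0,0],[-7.5,0,0],[-7.5,0,0],[0,0,0],[0,0,0],[0,0,0],[0,0,0],[0,0,0],[0,0,0],[0,0,0]]}' -1;python3 -c "
from h import *
st();snap('wrist','ee_w.png')"
```

```text
time: 75.05
position: [0.4179, 0.3531, 0.0112]
tool_rot: [0.96, 0.109, 0.03, 0.254]
ft_force: [0.9, 0.3, -0.6]
grip_width: 0.0871
t75.05 p [417.9 353.1  11.2] q [ 0.74  0.88  1.56 -0.53  1.04  0.86] F [ 0.9  0.3 -0.6] g 87.1
X [0.974 0.225 0.003] Y [ 0.194 -0.847  0.495] Z [ 0.114 -0.482 -0.869]
```

View pics/ee_w.png

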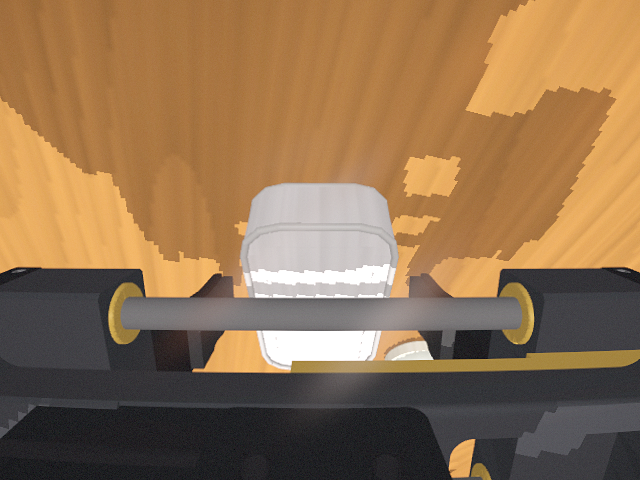

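```bash
python3 -m creep '{"dp":[[0,0,0],[0,0,0],[0,0,0],[0,0,0],[0,0,0],[0,0,0],[0,0,0],[0,1,-1.73],[0,1.5,-2.6],[0,2,-3.5],[0,2,-3.5],[0,1.5,-2.6],[0,0,0],[0,0,0],[0,0,0]],"turn":[[0,0,0],[0,0,0],[0,0,0],[0,0,0],[0,0,0],[0,0,0],[0,0,0],[0,0,0],[0,0,0],[0,0,0],[0,0,0],[0,0,0],[0,-3.2,5.6],[0,-3.2,5.6],[0,0,0]]}' 1 40;python3 -c "
from h import *
st()"
```

```text
time: 76.6
position: [0.4186, 0.3534, 0.1712]
tool_rot: [0.967, 0.001, 0.002, 0.255]
ft_force: [-0.1, 0.4, -1.8]
grip_width: 0.0595
t76.60 p [418.6 353.4 171.2] q [ 0.71  0.67  1.43 -0.39  1.4   0.85] F [-0.1  0.4 -1.8] g 59.5
X [1.    0.003 0.004] Y [ 0.001 -0.87   0.493] Z [ 0.005 -0.493 -0.87 ]
```

```bash
python3 -m creep '{"dp":[[2.2,2.4,1.4],[2.3,2.5,1.4],[2.3,2.5,1.4],[2.2,2.4,1.4],[2.2,2.4,1.3],[0,0,0]],"turn":[[0,0,0],[0,0,0],[0,0,0],[0,0,0],[0,0,0],[0,0,0]]}' 1 40; python3 -m creep '{"dp":[[0,0,0],[0,0,0],[0,0,0],[0,0,0],[0,0,0],[0,0,0],[0,0,0],[0,0,0],[0,0,0],[0,0,0],[0,0,0],[0,0,0],[0,0,0]],"turn":[[8.2,0,0],[8.2,0,0],[8.2,0,0],[8.2,0,0],[8.2,0,0],[8.2,0,0],[8.2,0,0],[8.2,0,0],[8.2,0,0],[8.2,0,0],[8,0,0],[0,0,0],[0,0,0]]}' 1 40;python3 -c "
from h import *
st();snap('wrist','ff_w.png')"
```

```text
time: 77.2
position: [0.5318, 0.2099, 0.1717]
tool_rot: [0.967, 0.001, 0.002, 0.256]
ft_force: [0.7, 0.4, -1.8]
grip_width: 0.0598
time: 78.5
position: [0.5291, 0.2136, 0.1713]
tool_rot: [0.865, 0.002, -0.001, -0.502]
ft_force: [0.2, -0.2, -1.5]
grip_width: 0.06
t78.50 p [529.1 213.6 171.3] q [-0.31  0.73  1.81  1.03  1.31 -0.98] F [ 0.2 -0.2 -1.5] g 60.0
X [1.    0.005 0.   ] Y [ 0.002 -0.497 -0.868] Z [-0.004  0.868 -0.497]
```

View pics/ff_w.png

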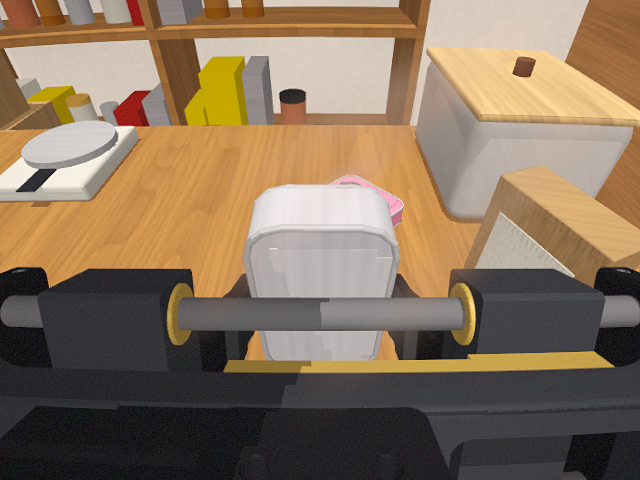

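```bash
python3 -m creep '{"dp":[[0,2.07,1.2],[0,2.07,1.2],[0,2.07,1.2],[0,2.07,1.2],[0,1.5,0.87],[0,0.4,0.23],[0,0,0]],"turn":[[0,0,0],[0,0,0],[0,0,0],[0,0,0],[0,0,0],[0,0,0],[0,0,0]]}';python3 -m creep '{"dp":[[0,0.17,0.1],[0,0.17,0.1],[0,0,0]],"turn":[[0,0,0],[0,0,0],[0,0,0]]}';python3 -m creep '{"dp":[[0,0.15,0.09],[0,0,0]],"turn":[[0,0,0],[0,0,0]]}'
```

```text
time: 79.25
position: [0.5301, 0.2154, 0.0554]
tool_rot: [0.865, 0.004, 0.0, -0.502]
ft_force: [0.3, 0.2, -2.1]
grip_width: 0.0599
time: 79.55
position: [0.5303, 0.2145, 0.0513]
tool_rot: [0.865, 0.003, 0.001, -0.503]
ft_force: [0.5, -0.2, -3.0]
grip_width: 0.0594
time: 79.75
position: [0.5302, 0.2144, 0.049]
tool_rot: [0.864, 0.002, 0.0, -0.503]
ft_force: [0.6, -0.3, -2.5]
grip_width: 0.0596
```

```bash
python3 -m creep '{"dp":[[0,0.13,0.08],[0,0,0]],"turn":[[0,0,0],[0,0,0]]}'; python3 -m creep '{"dp":[[0,0.13,0.08],[0,0,0]],"turn":[[0,0,0],[0,0,0]]}'; python3 -m creep '{"dp":[[0,0.13,0.08],[0,0,0]],"turn":[[0,0,0],[0,0,0]]}'
```

```text
time: 79.95
position: [0.5302, 0.2146, 0.0483]
tool_rot: [0.864, 0.002, 0.0, -0.504]
ft_force: [-0.3, -2.3, 3.3]
grip_width: 0.0596
time: 80.15
position: [0.5302, 0.2147, 0.0483]
tool_rot: [0.863, 0.003, 0.0, -0.505]
ft_force: [-2.1, -4.7, 9.3]
grip_width: 0.0598
time: 80.35
position: [0.5302, 0.2148, 0.0483]
tool_rot: [0.862, 0.003, 0.001, -0.506]
ft_force: [-3.2, -9.1, 15.8]
grip_width: 0.0594
```

```bash
python3 -m creep '{"dp":[[0,-0.22,-0.13],[0,0,0]],"turn":[[0,0,0],[0,0,0]]}'; python3 -m creep '{"dp":[[0,0,0],[0,0,0],[0,0,0],[0,0,0],[0,0,-1.5],[0,0,-3],[0,0,-4],[0,0,-4],[0,0,0]],"turn":[[0,0,0],[0,0,0],[0,0,0],[0,0,0],[0,0,0],[0,0,0],[0,0,0],[0,0,0],[0,0,0]]}' -0.8;python3 -m creep '{"dp":[[0,-3.9,-2.3],[-0.3,-3.9,-2.3],[0,-2.5,4.2],[0,-2.5,4.2],[0,-2.5,4.2],[0,-2.5,4.2],[0,0,0]],"turn":[[0,0,0],[0,0,0],[0,0,0],[0,0,0],[0,0,0],[0,0,0],[0,0,0]]}' -0.8; python3 -m creep '{"dp":[[0,0,0],[0,0,0],[0,0,0],[0,0,0],[0,0,0],[0,0,0],[0,0,0],[0,0,0],[0,0,0],[0,0,0],[0,0,0],[0,0,0],[0,0,0],[0,0,0],[0,0,0]],"turn":[[-8,0,0],[-8,0,0],[-8,0,0],[-8,0,0],[-8,0,0],[-8,0,0],[-8,0,0],[-8,0,0],[-8,0,0],[-8,0,0],[-8,0,0],[-8,0,0],[-8,0,0],[0,0,0],[0,0,0]]}' -0.8;python3 -c "
from h import *
st();snap('wrist','gg_w.png');snap('top','gg_t.png',(150,200,310,320),4)"
```

```text
time: 80.55
position: [0.5302, 0.2146, 0.0483]
tool_rot: [0.864, 0.002, 0.0, -0.504]
ft_force: [-1.6, -5.2, 7.6]
grip_width: 0.0593
time: 81.45
position: [0.5335, 0.1006, 0.1105]
tool_rot: [0.865, 0.001, 0.005, -0.501]
ft_force: [0.7, -0.2, -0.2]
grip_width: 0.0779
time: 82.15
position: [0.5223, 0.3055, 0.2037]
tool_rot: [0.864, 0.006, -0.003, -0.503]
ft_force: [-0.6, 0.8, -0.5]
grip_width: 0.0784
time: 83.65
position: [0.526, 0.2996, 0.2021]
tool_rot: [0.928, 0.002, 0.001, 0.371]
ft_force: [0.9, -0.5, 0.8]
grip_width: 0.0781
t83.65 p [526.  299.6 202.1] q [ 0.62  0.78  1.22 -0.6   1.63  0.73] F [ 0.9 -0.5  0.8] g 78.1
X [1.    0.004 0.   ] Y [ 0.003 -0.724  0.69 ] Z [ 0.003 -0.69  -0.724]
```

View pics/gg_w.png

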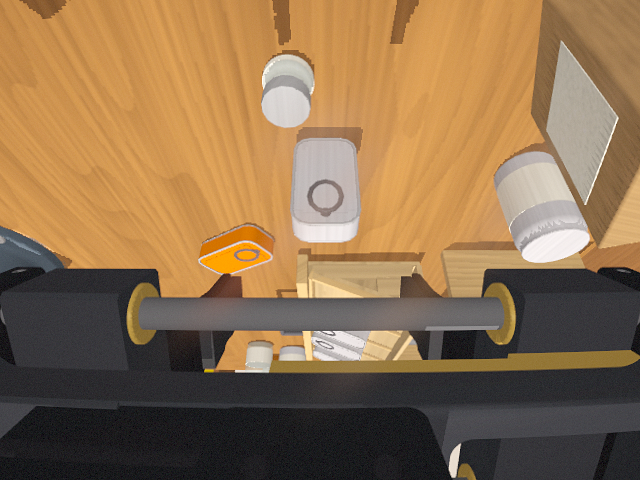

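View pics/gg_t.png

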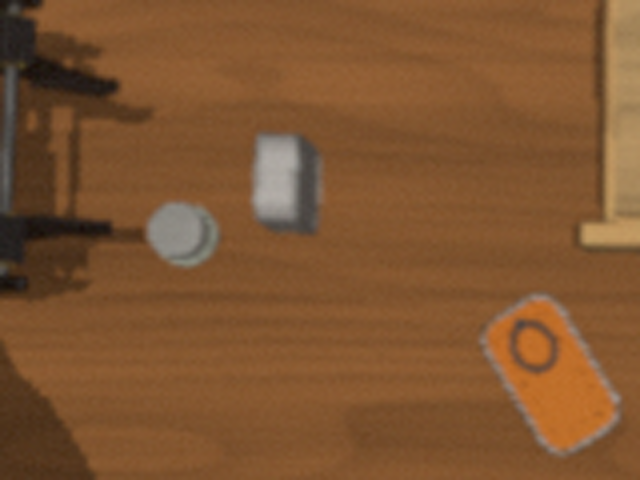

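```bash
python3 -m creep '{"dp":[[0.2,-2,0],[0,0,3.5],[0,0,4],[0,0,4],[0,0,3],[0,0,1.2],[0,0,0],[0,0,0]],"turn":[[0,0,0],[0,0,0],[0,0,0],[0,0,0],[0,0,0],[0,0,0],[0,0,0],[0,0,0]]}' -0.8 40; python3 -c "
from h import *
st();snap('wrist','hh_w.png')"
```

```text
time: 84.55
position: [0.5304, 0.2067, 0.0773]
tool_rot: [0.929, 0.0, 0.003, 0.371]
ft_force: [0.5, -0.3, 0.9]
grip_width: 0.0785
t84.55 p [530.4 206.7  77.3] q [ 0.5   0.88  1.44 -0.68  1.32  0.85] F [ 0.5 -0.3  0.9] g 78.5
X [1.    0.003 0.006] Y [-0.002 -0.725  0.688] Z [ 0.006 -0.688 -0.725]
```

View pics/hh_w.png

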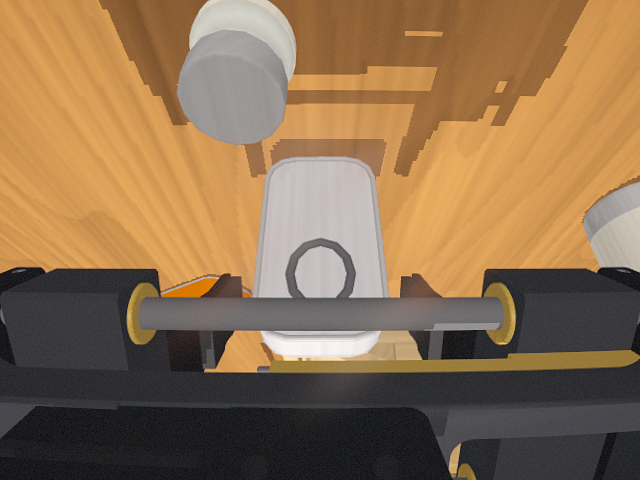

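```bash
python3 -m creep '{"dp":[[0,0,0.2],[0,0,0],[0,0,0],[0,0,0],[0,0,0],[0,0,0],[0,0,0],[0,0.7,-0.7],[0,1.4,-1.4],[0,2.1,-2.1],[0,2.1,-2.1],[0,2.1,0.7],[0,1.5,2],[0,0,0]],"turn":[[0,0,0],[0,0,0],[0,0,0],[0,0,0],[0,0,0],[0,0,0],[0,0,0],[0,0,0],[0,0,0],[0,0,0],[0,0,0],[0,0,0],[0,0,0],[0,0,0]]}' 1 40; python3 -m creep '{"dp":[[0,0,0],[0,0,0],[0,0,0],[0,0,0],[0,0,0],[0,0,0],[0,0,0],[0,0,0],[0,0,0],[0,0,0],[0,0,0],[0,0,0],[0,0,0]],"turn":[[8.2,0,0],[8.2,0,0],[8.2,0,0],[8.2,0,0],[8.2,0,0],[8.2,0,0],[8.2,0,0],[8.2,0,0],[8.2,0,0],[8.2,0,0],[8,0,0],[0,0,0],[0,0,0]]}';python3 -c "
from h import *
st();snap('wrist','ii_w.png')"
```

```text
time: 86.0
position: [0.5275, 0.1543, 0.1693]
tool_rot: [0.928, 0.0, 0.0, 0.372]
ft_force: [-1.1, -0.3, -2.0]
grip_width: 0.0596
time: 87.3
position: [0.5285, 0.1572, 0.168]
tool_rot: [0.92, 0.001, -0.0, -0.393]
ft_force: [0.1, -0.0, -0.8]
grip_width: 0.0597
t87.30 p [528.5 157.2 168. ] q [-0.33  0.63  1.79  0.82  1.2  -0.84] F [ 0.1 -0.  -0.8] g 59.7
X [1.    0.003 0.   ] Y [ 0.002 -0.692 -0.722] Z [-0.002  0.722 -0.692]
```

View pics/ii_w.png

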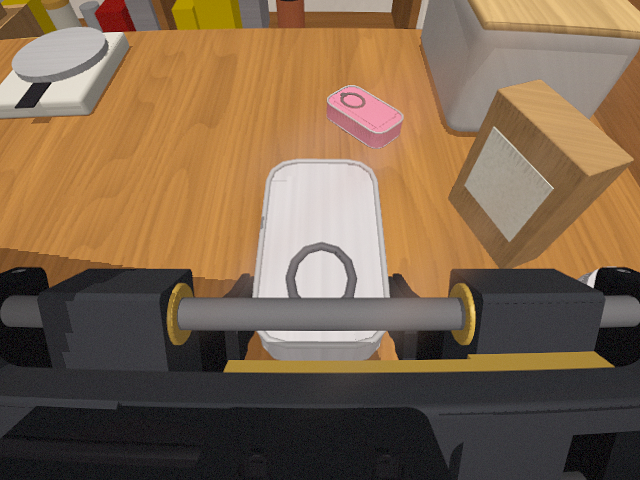

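```bash
python3 -m creep '{"dp":[[0,2.1,2],[0,2.1,2],[0,2.1,2],[0,2.1,2],[0,1.7,1.6],[0,0.6,0.6],[0,0,0]],"turn":[[0,0,0],[0,0,0],[0,0,0],[0,0,0],[0,0,0],[0,0,0],[0,0,0]]}'; python3 -m creep '{"dp":[[0,0.15,0.15],[0,0.15,0.15],[0,0,0]],"turn":[[0,0,0],[0,0,0],[0,0,0]]}'; python3 -m creep '{"dp":[[0,0.12,0.12],[0,0,0]],"turn":[[0,0,0],[0,0,0]]}'; python3 -m creep '{"dp":[[0,0.12,0.12],[0,0,0]],"turn":[[0,0,0],[0,0,0]]}'
```

```text
time: 88.05
position: [0.5291, 0.1592, 0.0209]
tool_rot: [0.919, 0.003, -0.0, -0.393]
ft_force: [0.5, 0.1, -1.3]
grip_width: 0.0597
time: 88.35
position: [0.5299, 0.158, 0.0174]
tool_rot: [0.919, 0.003, 0.001, -0.393]
ft_force: [0.3, -0.3, -1.6]
grip_width: 0.0596
time: 88.55
position: [0.5295, 0.158, 0.0151]
tool_rot: [0.919, 0.002, 0.001, -0.394]
ft_force: [-0.4, -0.8, -1.4]
grip_width: 0.0597
time: 88.75
position: [0.5294, 0.1581, 0.0131]
tool_rot: [0.919, 0.002, 0.0, -0.394]
ft_force: [-0.4, 0.4, -1.5]
grip_width: 0.0597
```

```bash
python3 -m creep '{"dp":[[0,0.12,0.12],[0,0,0]],"turn":[[0,0,0],[0,0,0]]}'; python3 -m creep '{"dp":[[0,0.1,0.1],[0,0,0]],"turn":[[0,0,0],[0,0,0]]}';  python3 -m creep '{"dp":[[0,0.1,0.1],[0,0,0]],"turn":[[0,0,0],[0,0,0]]}'
```

```text
time: 88.95
position: [0.5293, 0.1582, 0.0113]
tool_rot: [0.919, 0.002, 0.0, -0.394]
ft_force: [0.4, 0.3, -1.4]
grip_width: 0.0596
time: 89.15
position: [0.5294, 0.1583, 0.0099]
tool_rot: [0.919, 0.002, 0.0, -0.394]
ft_force: [-0.6, -1.0, -2.2]
grip_width: 0.06
time: 89.35
position: [0.5294, 0.1583, 0.0085]
tool_rot: [0.919, 0.002, 0.0, -0.394]
ft_force: [-0.0, 0.3, -2.7]
grip_width: 0.0598
```

```bash
python3 -m creep '{"dp":[[0,0,0],[0,0,0],[0,0,0],[0,0,-1],[0,0,-3],[0,-2,-4],[0,-3,-3],[0,-3,-3],[0,-3,0],[0,-3,3],[0,0,0],[0,0,0],[0,0,0]],"turn":[[0,0,0],[0,0,0],[0,0,0],[0,0,0],[0,0,0],[0,0,0],[-8,0,0],[-8,0,0],[-8,0,0],[-8,0,0],[-8,0,0],[-6.2,0,0],[0,0,0]]}' -1;  python3 -c "
from h import *
st();snap('wrist','jj_w.png')
for r in robot.masks_of('tin_1','wrist'):
    ys,xs=np.nonzero(r['pixels']); print(round(r['confidence'],2),xs.mean().round(),ys.mean().round(),len(xs),np.round(rect('wrist',r['pixels'],.028),1))"
```

```text
time: 90.65
position: [0.5284, 0.1846, 0.1632]
tool_rot: [1.0, 0.005, 0.002, -0.003]
ft_force: [-0.2, 0.2, 0.0]
grip_width: 0.0874
t90.65 p [528.4 184.6 163.2] q [0.13 0.52 1.66 0.01 0.96 0.12] F [-0.2  0.2  0. ] g 87.4
X [1.    0.009 0.003] Y [ 0.01  -1.    -0.007] Z [ 0.003  0.007 -1.   ]
0.83 321.0 238.0 7779 [528.4 179.  105.4  59.7  89.7]
0.68 229.0 357.0 1262 [439.7  69.4  48.1  40.6   1. ]
```

View pics/jj_w.png

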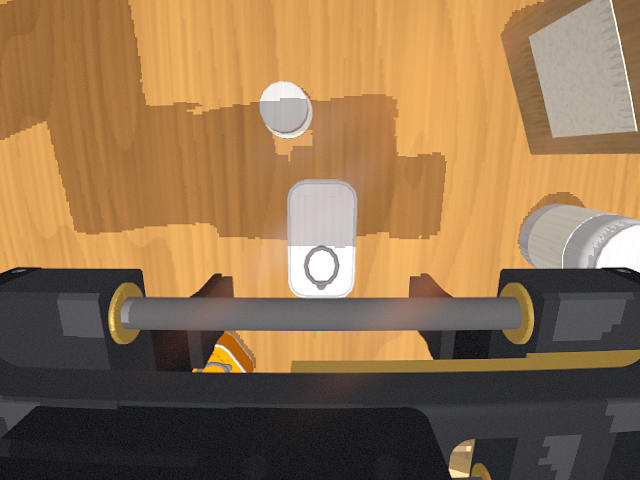

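```bash
python3 -m creep '{"dp":[[0,0.4,0],[0,0,4],[0,0,4],[0,0,4],[0,0,3],[0,0,0.8],[0,0,0]],"turn":[[-0.4,0,0.5],[0,0,0],[0,0,0],[0,0,0],[0,0,0],[0,0,0],[0,0,0]]}' -1 35; python3 -m creep '{"dp":[[0,0,0],[0,0,0],[0,0,0],[0,0,0],[0,0,0],[0,0,0],[0,0,-3],[0,0,-4],[0,0,-4],[0,0,-4],[0,0,-3],[0,0,0]],"turn":[[0,0,0],[0,0,0],[0,0,0],[0,0,0],[0,0,0],[0,0,0],[0,0,0],[0,0,0],[0,0,0],[0,0,0],[0,0,0],[0,0,0]]}' 1 35; python3 -m creep '{"dp":[[0,0,0],[0,0,0],[0,0,0],[0,0,0],[0,0,0],[0,0,0],[0,0,0],[0,0,0],[0,0,0],[0,0,0],[0,0,0],[0,0,0],[0,0,0]],"turn":[[0,0,8.2],[0,0,8.2],[0,0,8.2],[0,0,8.2],[0,0,8.2],[0,0,8.2],[0,0,8.2],[0,0,8.2],[0,0,8.2],[0,0,8.2],[0,0,8.2],[0,0,0],[0,0,0]]}'; python3 -c "
from h import *
st()"
```

```text
time: 91.45
position: [0.5286, 0.1761, 0.0032]
tool_rot: [1.0, -0.004, -0.001, 0.0]
ft_force: [0.2, -0.5, 1.1]
grip_width: 0.0869
time: 92.65
position: [0.5316, 0.1785, 0.1884]
tool_rot: [1.0, -0.002, 0.006, -0.001]
ft_force: [0.7, 0.1, -2.0]
grip_width: 0.06
time: 93.95
position: [0.5279, 0.1778, 0.1829]
tool_rot: [-0.705, 0.709, 0.0, -0.0]
ft_force: [0.9, -0.6, -2.2]
grip_width: 0.0596
t93.95 p [527.9 177.8 182.9] q [ 0.12  0.49  1.65 -0.    1.01  1.7 ] F [ 0.9 -0.6 -2.2] g 59.6
X [-0.005 -1.     0.   ] Y [-1.     0.005  0.001] Z [-0.001 -0.    -1.   ]
```

```bash
python3 -m creep '{"dp":[[3,-0.5,0],[4.5,-0.7,0],[4.5,-0.7,0],[4.5,-0.7,0],[4.5,-0.6,0],[2.3,-0.3,0],[0.8,0,0],[0,0,0],[0,0,0]],"turn":[[0,0,0],[0,0,0],[0,0,0],[0,0,0],[0,0,0],[7.3,0,0],[7.3,0,0],[7.3,0,0],[0,0,0]]}'; python3 -m creep '{"dp":[[0,1.4,3],[0,1,3],[0,1,3],[0,1,2],[0,0,0],[0,0,0]],"turn":[[0,0,0],[0,0,0],[0,0,0],[0,0,0],[0,0,0],[0,0,0]]}'; python3 -c "
from h import *
st();snap('wrist','kk_w.png')"
```

```text
time: 94.85
position: [0.5554, -0.0619, 0.1813]
tool_rot: [-0.692, 0.698, -0.131, 0.132]
ft_force: [-0.5, 0.7, -2.2]
grip_width: 0.0599
time: 95.45
position: [0.5637, -0.063, 0.0656]
tool_rot: [-0.692, 0.696, -0.135, 0.135]
ft_force: [0.6, -0.7, -1.2]
grip_width: 0.0596
t95.45 p [563.7 -63.   65.6] q [-0.39  0.64  2.    0.77  0.2   0.46] F [ 0.6 -0.7 -1.2] g 59.6
X [-0.006 -1.    -0.001] Y [-0.927  0.006 -0.375] Z [ 0.375 -0.002 -0.927]
```

View pics/kk_w.png

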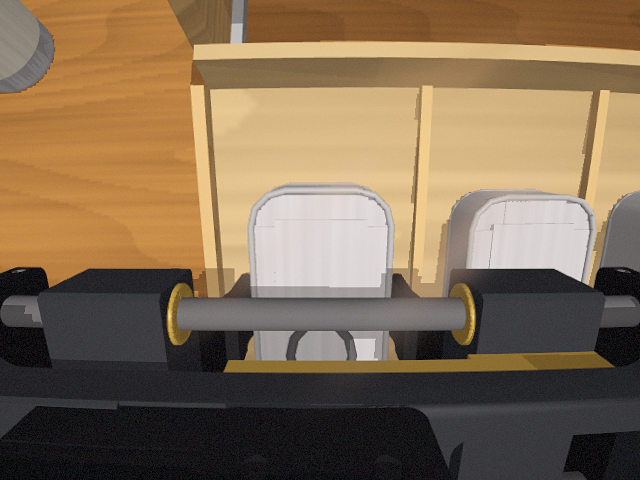

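```bash
python3 -m creep '{"dp":[[0,0,0.4],[0,0,0.4],[0,0,0.4],[0,0,0]],"turn":[[0,0,0],[0,0,0],[0,0,0],[0,0,0]]}';  python3 -m creep '{"dp":[[0,0,0.15],[0,0,0]],"turn":[[0,0,0],[0,0,0]]}';python3 -m creep '{"dp":[[0,0.15,0.05],[0,0,0]],"turn":[[0,0,0],[0,0,0]]}'
```

```text
time: 95.9
position: [0.5678, -0.0637, 0.0553]
tool_rot: [-0.691, 0.697, -0.136, 0.135]
ft_force: [-0.4, 0.6, 0.2]
grip_width: 0.0598
time: 96.1
position: [0.569, -0.0637, 0.0552]
tool_rot: [-0.691, 0.697, -0.137, 0.136]
ft_force: [-0.5, 2.1, 9.4]
grip_width: 0.0596
time: 96.3
position: [0.5689, -0.0639, 0.055]
tool_rot: [-0.691, 0.697, -0.138, 0.136]
ft_force: [0.6, 2.8, 14.6]
grip_width: 0.0602
```

```bash
python3 -m creep '{"dp":[[0,0.2,-0.1],[0,0.2,0],[0,0,0]],"turn":[[0,0,0],[0,0,0],[0,0,0]]}';  python3 -m creep '{"dp":[[0,0.2,0],[0,0,0]],"turn":[[0,0,0],[0,0,0]]}';python3 -m creep '{"dp":[[0,0.15,-0.05],[0,0,0]],"turn":[[0,0,0],[0,0,0]]}'
```

```text
time: 96.6
position: [0.5644, -0.0641, 0.0538]
tool_rot: [-0.691, 0.697, -0.138, 0.136]
ft_force: [1.7, 1.4, 12.9]
grip_width: 0.0594
time: 96.8
position: [0.5639, -0.0642, 0.0538]
tool_rot: [-0.691, 0.696, -0.139, 0.137]
ft_force: [2.8, 2.7, 13.9]
grip_width: 0.06
time: 97.0
position: [0.5638, -0.0642, 0.0538]
tool_rot: [-0.691, 0.696, -0.139, 0.137]
ft_force: [8.1, 4.7, 11.1]
grip_width: 0.0596
```

```bash
python3 -m creep '{"dp":[[0,0.1,-0.1],[0,0,0]],"turn":[[0,0,0],[0,0,0]]}';python3 -m creep '{"dp":[[0,-0.1,0],[0,0,0],[0,0,0],[0,0,0],[0,0,0],[0,0,-2],[0,0,-3],[0,0,-4],[0,0,-4],[0,0,0]],"turn":[[0,0,0],[0,0,0],[0,0,0],[0,0,0],[0,0,0],[0,0,0],[0,0,0],[0,0,0],[0,0,0],[0,0,0]]}' -0.65;python3 -c "
from h import *
st()
snap('wrist','ll_w.png');snap('top','ll_t.png',(280,80,480,300),2.7)"
```

```text
time: 97.2
position: [0.5637, -0.0643, 0.0541]
tool_rot: [-0.691, 0.696, -0.139, 0.138]
ft_force: [12.6, 5.6, 3.8]
grip_width: 0.0598
time: 98.2
position: [0.5096, -0.0634, 0.1762]
tool_rot: [-0.691, 0.696, -0.139, 0.135]
ft_force: [0.5, -1.0, -0.3]
grip_width: 0.0718
t98.20 p [509.6 -63.4 176.2] q [-0.44  0.35  2.05  0.4   0.41  0.79] F [ 0.5 -1.  -0.3] g 71.8
X [-0.008 -1.     0.003] Y [-0.925  0.006 -0.38 ] Z [ 0.38  -0.006 -0.925]
```

View pics/ll_w.png

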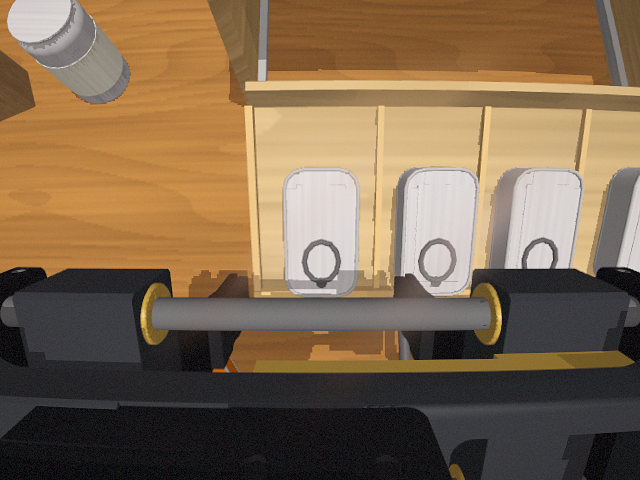

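View pics/ll_t.png

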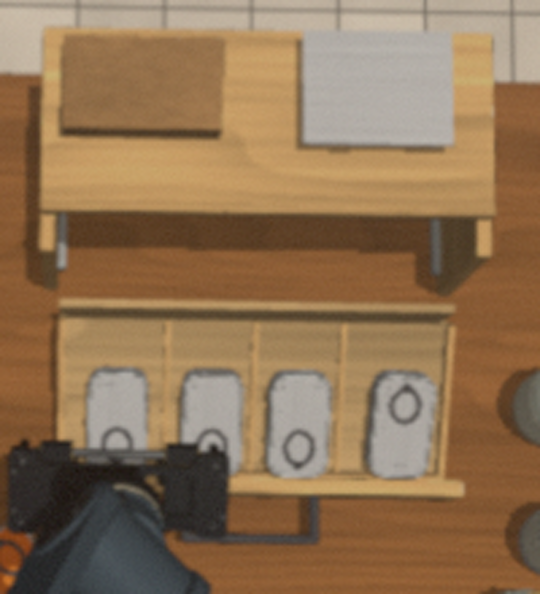

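```bash
python3 -m creep '{"dp":[[0,0,-2],[0,0,0],[0,0,0],[3,1.5,0],[3.5,2,0],[3.5,2,0],[3,2,0],[1,0.5,0],[0,0,0],[0,0,0]],"turn":[[-7.4,0,0],[-7.4,0,0],[-7.4,0,0],[0,0,0],[0,0,0],[0,0,0],[0,0,0],[0,0,0],[0,0,0],[0,0,0]]}' 1 20;python3 -c "
from h import *
st()"
```

```text
time: 99.3
position: [0.4235, -0.2002, 0.185]
tool_rot: [-0.705, 0.709, -0.003, 0.008]
ft_force: [-1.0, -0.7, -0.1]
grip_width: 0.0031
t99.30 p [ 423.5 -200.2  185. ] q [-0.69  0.37  1.86  0.02  0.9   0.87] F [-1.  -0.7 -0.1] g 3.1
X [-0.005 -1.    -0.007] Y [-1.     0.005 -0.015] Z [ 0.015  0.007 -1.   ]
```

```bash
python3 -m creep '{"dp":[[0.4,1.1,0],[0,0,4],[0,0,4],[0,0,4],[0,0,3],[0,0,1],[0,0,0]],"turn":[[0.8,0,0],[0,0,0],[0,0,0],[0,0,0],[0,0,0],[0,0,0],[0,0,0]]}' 1 20;python3 -m creep '{"dp":[[0,-0.8,0],[0,-0.8,0],[0,-0.8,0],[0,-0.8,0],[0,-0.8,0],[0,-0.8,0],[0,0,0]],"turn":[[0,0,0],[0,0,0],[0,0,0],[0,0,0],[0,0,0],[0,0,0],[0,0,0]]}';python3 -c "
from h import *
st()"
```

```text
time: 100.0
position: [0.4169, -0.2026, 0.0245]
tool_rot: [-0.706, 0.708, -0.007, 0.012]
ft_force: [-0.4, 0.2, -0.0]
grip_width: 0.0003
time: 100.7
position: [0.4676, -0.2053, 0.0277]
tool_rot: [-0.705, 0.709, -0.011, 0.013]
ft_force: [0.7, -0.2, 0.1]
grip_width: 0.0005
t100.70 p [ 467.6 -205.3   27.7] q [-0.65  0.7   1.88  0.04  0.54  0.89] F [ 0.7 -0.2  0.1] g 0.5
X [-0.004 -1.    -0.003] Y [-0.999  0.004 -0.034] Z [ 0.034  0.002 -0.999]
```

```bash
python3 -c "
from h import *
snap('wrist','mm_w.png'); snap('scene','mm_s.png',(290,170,490,390),2.7)
for nm in ['handle','bed']:
  for c in ['scene','wrist']:
    for r in robot.tip_of(nm,c): print(nm,round(r['confidence'],2),(w(c,r['point'])*1000).round())"
```

```text
handle 0.77 [ 485. -199.   35.]
bed 0.92 [ 560. -204.   28.]
bed 0.5 [ 558. -250.   29.]
bed 0.9 [ 553. -199.   28.]
```

View pics/mm_w.png

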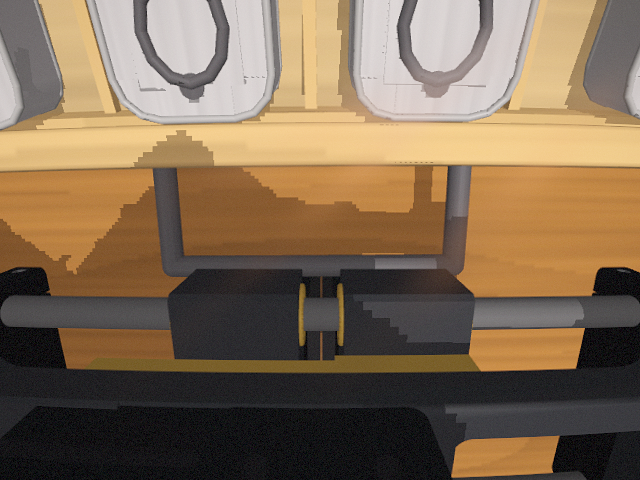

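View pics/mm_s.png

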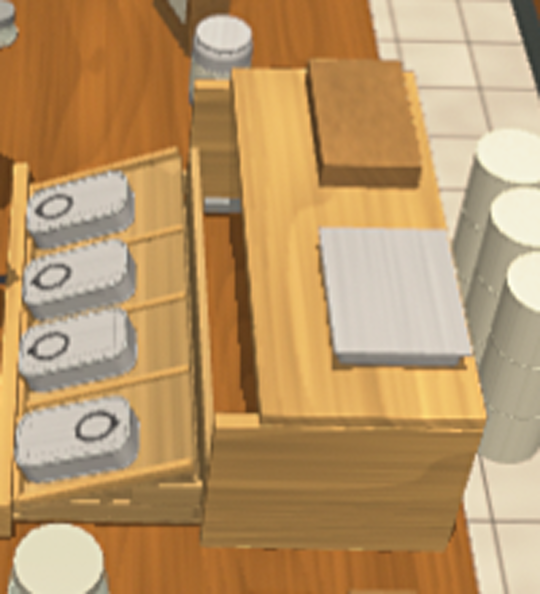

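```bash
python3 -m creep '{"dp":[[0,-0.8,0.2],[0,-1,0.2],[0,-1,0],[0,-1,0],[0,-1,0],[0,-1,0],[0,-1,0],[0,-1,0],[0,-1,0],[0,-1,0],[0,-1,0],[0,-1,0],[0,-1,0],[0,-0.6,0],[0,0,0]],"turn":[[-1,0,0],[-1,0,0],[0,0,0],[0,0,0],[0,0,0],[0,0,0],[0,0,0],[0,0,0],[0,0,0],[0,0,0],[0,0,0],[0,0,0],[0,0,0],[0,0,0],[0,0,0]]}';python3 -m creep '{"dp":[[0,-0.4,0],[0,-0.4,0],[0,-0.3,0],[0,0,0]],"turn":[[0,0,0],[0,0,0],[0,0,0],[0,0,0]]}'
```

```text
time: 102.5
position: [0.6019, -0.2063, 0.0234]
tool_rot: [-0.706, 0.709, 0.001, 0.001]
ft_force: [-0.2, 0.3, 0.4]
grip_width: 0.0007
time: 102.9
position: [0.6111, -0.2055, 0.0231]
tool_rot: [-0.705, 0.709, 0.003, 0.0]
ft_force: [-0.1, -0.2, -0.2]
grip_width: 0.0003
```

```bash
python3 -m creep '{"dp":[[0,-0.3,0],[0,-0.3,0],[0,0,0]],"turn":[[0,0,0],[0,0,0],[0,0,0]]}';python3 -m creep '{"dp":[[0,-0.3,0],[0,-0.3,0],[0,0,0]],"turn":[[0,0,0],[0,0,0],[0,0,0]]}'
```

```text
time: 103.2
position: [0.6168, -0.2051, 0.0229]
tool_rot: [-0.705, 0.709, 0.003, 0.0]
ft_force: [-0.5, 0.0, 0.1]
grip_width: 0.0004
time: 103.5
position: [0.621, -0.2048, 0.0227]
tool_rot: [-0.706, 0.708, 0.005, -0.001]
ft_force: [-4.5, -2.1, 3.3]
grip_width: 0.0006
```

```bash
python3 -m creep '{"dp":[[0,-0.2,0],[0,0,0],[0,0,0]],"turn":[[0,0,0],[0,0,0],[0,0,0]]}';python3 -m creep '{"dp":[[0,-0.3,0],[0,0,0],[0,0,0]],"turn":[[0,0,0],[0,0,0],[0,0,0]]}'
```

```text
time: 103.8
position: [0.6211, -0.2048, 0.0226]
tool_rot: [-0.706, 0.708, 0.006, -0.002]
ft_force: [-8.2, -2.8, 6.4]
grip_width: 0.0009
time: 104.1
position: [0.6212, -0.2047, 0.0226]
tool_rot: [-0.706, 0.708, 0.009, -0.004]
ft_force: [-13.9, -3.0, 9.1]
grip_width: 0.0003
```

```bash
python3 -m creep '{"dp":[[0,1,0],[0,3,0],[0,4,0],[0,4,0],[0,0,-4],[0,0,-4],[0,0,-4],[0,0,-4],[0,4,-3],[0,0,0],[0,0,0]],"turn":[[0,0,0],[0,0,0],[0,0,0],[0,0,0],[0,0,0],[0,0,0],[0,0,0],[0,0,0],[0,0,0],[0,0,0],[0,0,0]]}';python3 -c "
from h import *
st()
snap('wrist','nn_w.png');snap('top','nn_t.png');snap('scene','nn_s.png')
for c in ['top','scene']:
  for nm in ['handle','bed','spice_jar','bean_can','rice_carton','jam_jar','pickle_jar','oil_bottle','tomato_can','tin_1']:
    for r in robot.tip_of(nm,c): print(c,nm,round(r['confidence'],2),(w(c,r['point'])*1000).round())"
```

```text
time: 105.2
position: [0.469, -0.2055, 0.2146]
tool_rot: [-0.705, 0.709, 0.002, 0.001]
ft_force: [-0.8, -0.1, 0.4]
grip_width: 0.0005
t105.20 p [ 469.  -205.5  214.6] q [-0.63  0.39  1.72  0.    1.04  0.94] F [-0.8 -0.1  0.4] g 0.5
X [-0.005 -1.    -0.004] Y [-1.     0.005  0.001] Z [-0.001  0.004 -1.   ]
top handle 0.58 [ 638. -206.   35.]
top bed 0.86 [ 708. -198.   31.]
top bed 0.34 [ 590. -520.   -4.]
top spice_jar 0.66 [496. 287.   1.]
top bean_can 0.74 [755. 178.  -0.]
top rice_carton 0.75 [722. 318.   2.]
top jam_jar 0.8 [ 366. -477.    2.]
top pickle_jar 0.89 [ 591. -520.   -1.]
top oil_bottle 0.68 [ 388. -608.   -1.]
top tomato_can 0.98 [ 451. -523.   -4.]
top tomato_can 0.64 [753. -65.  64.]
top tin_1 0.97 [585. 493.  10.]
top tin_1 0.9 [757. -64.  63.]
top tin_1 0.82 [ 753. -250.   61.]
top tin_1 0.81 [ 748. -161.   63.]
top tin_1 0.76 [406.  36.  12.]
top tin_1 0.56 [ 752. -353.   62.]
scene handle 0.74 [ 638. -202.   34.]
scene handle 0.44 [ 454. -521.   -2.]
scene handle 0.23 [ 754. -246.   61.]
scene bed 0.9 [ 712. -202.   28.]
scene spice_jar 0.74 [497. 287.  -2.]
scene spice_jar 0.36 [ 753. -162.   61.]
scene bean_can 0.86 [750. 180.  -1.]
scene bean_can 0.57 [ 389. -600.   -1.]
scene bean_can 0.34 [ 749. -161.   62.]
scene rice_carton 0.79 [723. 312.  -0.]
scene jam_jar 0.65 [ 366. -473.   -5.]
scene jam_jar 0.33 [706. -66.  29.]
scene pickle_jar 0.95 [ 590. -521.   -3.]
scene oil_bottle 0.87 [ 390. -603.    0.]
scene tomato_can 0.89 [ 453. -520.   -1.]
scene tomato_can 0.39 [ 753. -250.   60.]
scene tin_1 0.89 [584. 497.  12.]
scene tin_1 0.66 [ 752. -249.   61.]
scene tin_1 0.66 [ 753. -351.   62.]
scene tin_1 0.61 [751. -60.  66.]
scene tin_1 0.58 [ 750. -160.   64.]
scene tin_1 0.53 [405.  26.  13.]
scene tin_1 0.53 [ 389. -605.   -1.]
```

View pics/nn_w.png

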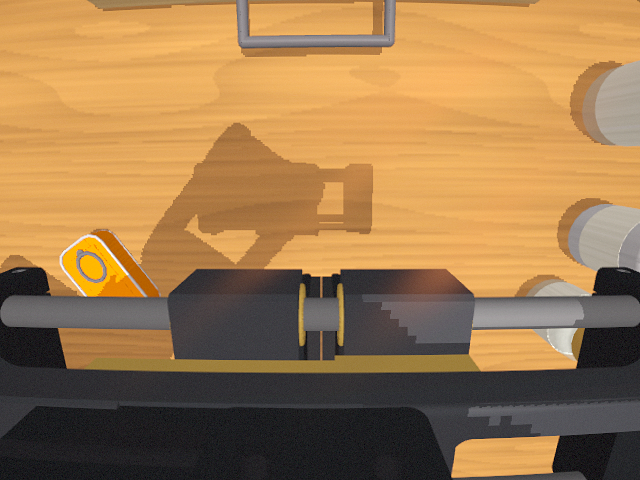

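View pics/nn_s.png

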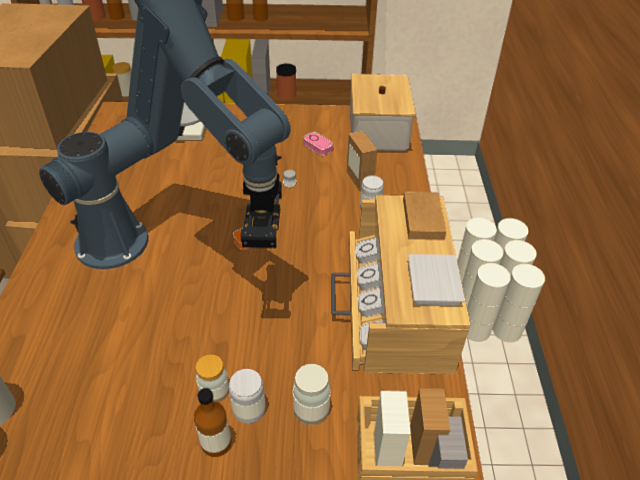

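View pics/nn_t.png

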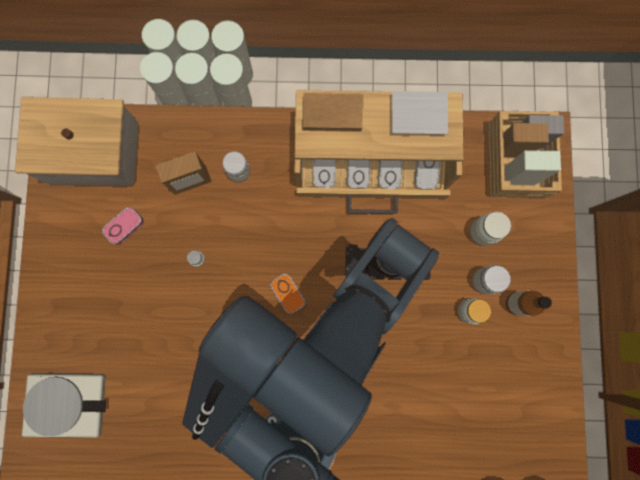

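```bash
python3 -c "
from h import *
snap('top','oo_t.png',(290,145,470,215),4.4);snap('scene','oo_s.png',(330,220,470,380),3.6)"
```

```text
(no output)
```

View pics/oo_t.png

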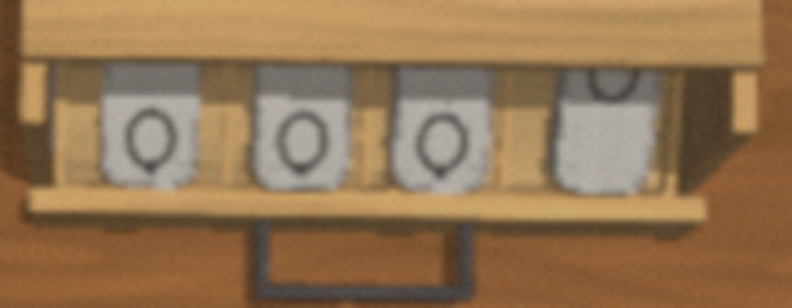

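View pics/oo_s.png

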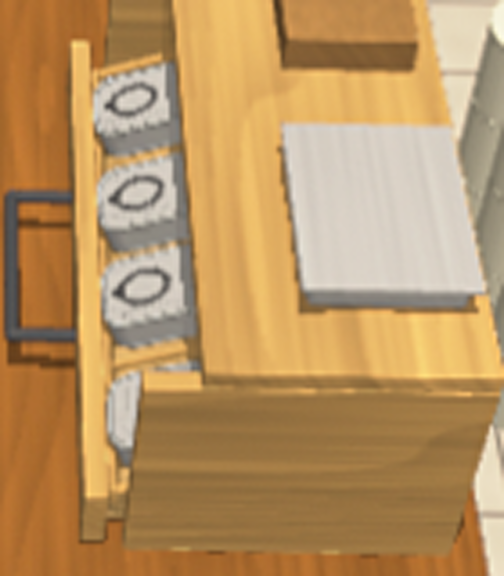

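```bash
python3 -c "
from rig import robot
print(robot.hand_in())"
```

```text
the job is handed in; nothing more can be done
None
```

The job is handed in at about 105 s of robot time. All four silver tins are in the drawer, one to a lane, lid up, and the drawer is home.

**What I did**
- I pulled the drawer to its stop.
- One tin was already lid up, and I laid it in lane 1.
- The other three were base up. I stood each on its end, gripped it again, laid it lid up, then placed it in lanes 2, 3 and 4.
- I pushed each tin down the slope until it met the front lip, then pushed the drawer in with closed fingers on the handle.

**What the last checks showed**
- **Drawer:** the handle reads x ≈ 638 mm against about 637 mm for fully home. It stopped moving and the push force rose to 14 N.
- **Tins:** in the top and scene pictures all four rest at the lip with rings up. Their measured centres are within a few millimetres of where they should be.
- **Other things:** every jar, can, the carton and the bottle read as still standing. The spice jar, bean can, carton and pickle jar are within a few millimetres of their starting positions. For the jam jar, tomato can and oil bottle I had no labelled start position to compare. The orange and pink look-alikes were left alone.

**Small disagreement:** the lane 1 tin reads about 7 mm further right than where I released it and looks slightly turned. It is still inside its lane and at the lip, so I left it.

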